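# Clamp a load cell with a swing-strap quick clamp

## Task

Clamp the load cell into the small clamp fixture so that it can be rewired: with the side of a finger, push the upright black pin at the end of the clamp strap and swing the strap round over the load cell until it stops. Then push the red cam lever fully down, so that the rubber pad presses on the load cell and the lever stays down. Only push, pick nothing up: the load cell stays lying in its nest, and the small things beside the fixture stay where they are.

Things in the scene. Friction and masses are not known exactly. Their poses are not given: they have to be found in the camera images.
- fixture: Aluminium plate fixed to the bench, 12 mm thick, x -52 to +118 mm, y -58 to +58 mm, with blue nest fences (tops at 22 mm) and a steel strap post at x = +85 mm. Origin on the bench under the nest's middle; z up, x from nest to post, y along the load cell. The strap swings away to the -y side. A steel stop pin (8 mm thick, top at 52 mm) stands at x = 58, y = +15 mm.
- strap (a joint): Angle of the clamp strap about the upright post, rad: 0 = swung away (1.25 rad from home, to the fixture's -y side), 1.25 = home at its stop, along the fixture's -x over the load cell. Closes clockwise from above. Stays where left; about 1 N at the pin moves it. Strap 22 mm wide, 44 to 52 mm above the bench, reaching 118 mm from the post's axis.
- strap_pivot (a point): Point on the post's axis, 48 mm above the bench (mid height of the strap).
- push_pin (a point): The upright black pin near the free end of the strap, 109 mm from the post's axis, 13 mm thick with a 17 mm cap; it stands from 52 to 89 mm above the bench. The point lies on its axis 74 mm above the bench (74 is inside its straight part).
- lever (a joint): Angle of the red cam lever on the strap, rad: 0 = fully raised (lever 1.1 rad above level, leaning toward the post), 1.1 = fully down, lying level along the strap and pointing to the post. Stays where it is left; about 2.5 N at the paddle moves it, up to 4 N on the last 0.08 rad, where the pad meets the load cell. It drives the rubber pad under the strap down by 4 mm.
- lever_axle (a point): Middle of the lever's hinge axle, on the strap 83 mm from the post's axis and 66 mm above the bench; the axle is level and square to the strap. Two dark cheeks beside it reach up to 78 mm above the bench.
- lever_paddle (a point): Middle of the upper face of the lever's red paddle (26 mm wide, 34 mm long, 8 mm thick), 64 mm from the axle along the lever and 4 mm above its middle line. z is the face's outward direction. Fully down it lies 70 mm above the bench.
- pad: Round pad, 18 mm across, under the strap 85 mm from the post's axis; rubber underside. The origin lies at the middle of its underside: 36 mm above the bench with the lever raised, about 32 mm (on the load cell) with it down.
- nest (a point): Centre of the nest, 22 mm above the bench: where the centre of the load cell belongs.
- load_cell_centre (a point): Centre of the aluminium load cell, a bar 20 x 80 x 20 mm with wires at one end, lying loose in the nest along the fixture's y with 1.5 mm play each side; its top is 32 mm above the bench. Its z points up.
- brass_centre (a point): Centre of a loose brass weight, 27 mm across, 34 mm high; a bystander.
- tin_centre (a point): Centre of a loose round yellow tin, 54 mm across, 20 mm high; a bystander.
- relay_centre (a point): Centre of a loose clear relay block, 22 x 30 x 26 mm; a bystander.
- load_cell: The same load cell as a body, origin on its underside 12 mm (across) and 8 mm (along) off its centre; use the centre point.
Not all that is in view belongs to the job. There is more than one size of the load_cell; the job needs the larger.

How it is judged (in metres and radians):
On the way, in this order (a step that is already met when the one before it is completed fails the run):
1. the strap is swung over the load cell, within 0.06 rad of its stop, with the lever still raised (value of joint strap above 1.19 rad and value of joint lever below 0.6 rad), for 0.2 s.
2. the lever is pushed down, within 0.08 rad of its end, with the strap still home (value of joint strap above 1.19 rad and value of joint lever above 1.02 rad), for 0.2 s.
At the end, for the whole second after the job is handed in: Strap within 0.06 rad of its stop, lever within 0.08 rad of fully down, the pad pressing on the load cell with over 2 N, and the load cell lying level and still in its nest (centre within 6 mm of the nest's centre) (all of step 2 and contact force between pad and load_cell above 2 N and horizontal distance between load_cell_centre and nest below 0.006 m and height (world z) of load_cell_centre below 0.026 m and angle between load_cell_centre's own z axis and vertical below 0.08 rad and linear speed of load_cell below 0.02 m/s); the robot touches nothing.
It fails at once if the lever was pushed down before the strap was over the load cell (value of joint lever above 0.7 rad and value of joint strap below 1.12 rad).
It fails at once if the load cell was lifted or pushed out of place (height (world z) of load_cell_centre above 0.03 m or distance of load_cell_centre from where it was at the start of the episode above 0.01 m).
It fails at once if a bystander was lifted or displaced by more than 15 mm (distance of any of brass_centre, tin_centre, relay_centre from where it was at the start of the episode above 0.015 m).
It also fails if it takes over 45 s, if anything falls off the work surface, if the arm or the gripper's body presses on something with over 40 N, if the wrist force passes 120 N, or if a joint passes its speed limit or range.

## Robot

A 6-joint arm with a two-finger parallel gripper is mounted at the origin on a cart in front of the work surface, level with it; the furniture and walls round the work are solid. World frame = base frame: x ahead of the robot, y to its left, z up, the work surface at z = 0. Lengths are in mm, angles in rad, forces in N, time in s.
With the tool pointing down it reaches from about 400 to 925 mm from the base axis. Payload 12.5 kg.
Tool frame: the origin (TCP) lies midway between the tips of the shut fingers; the grasp point (between the pads) lies 19 mm behind it; z points along the fingers, y is the direction in which the jaws open and shut (so a half turn about z gives the same grasp; the last joint's range is limited). The gripper opens to 95 mm and grips with 3 to 60 N. Pads are 20 mm wide; open, the fingers measure 119 mm over their backs; the gripper's body (75 mm by 180 mm) begins 59 mm behind the grasp point.
Start: joints at [-1.225, 0.491, 1.559, -0, 1.092, -0.106], TCP at [272.891, -562.299, 187.061] pointing down, gripper open.
Joint ranges: [-3.1, 3.1], [-0.84, 2.19], [0.05, 2.79], [-1.13, 4.28], [0.06, 2.93], [-2.69, 2.69]. Speed limits (rad/s): [2.22, 2.22, 2.79, 3.14, 3.14, 3.14].

## Interface

Orientations are given as [roll, pitch, yaw] about the fixed x, y, z axes, in that order (R = Rz(yaw) Ry(pitch) Rx(roll)).
In Python, from cell import env, eyes, job_done, boxes_of, regions_of gives the robot as it stands.
- The arm moves only by the tool send_rows, never from a script. Its argument "plan" is text: rows parted by semicolons, each of 5 numbers parted by spaces: the shift along the tool's x, y, z in mm, then the turn about the tool's z in rad, then the finger opening in mm, from 0 to 95.1. In form: x y z roll gripper; .... A call has 1 to 8 rows; each row shifts and turns the pose as measured when the row begins, along the tool's axes as they then stand; what a row does not reach is not made up. A row lasts 1/10 s, in which the tool goes at most 50 mm and 8.59 degrees, less where a joint would pass 70% of its speed; a pose out of reach is approached as far as the arm can. A call with a gripper value outside its range is refused whole. The fingers move at their own pace and stop on an object; the grip force is fixed at half the most. Time passes only in rows, so rows that do not move let the fingers close. It gives the time, the measured TCP pose, the force and the opening at its end, in the units of the state.
- env.state(): the state, without advancing time (a new reading comes with each control period).
- eyes.read_camera(name): name is "scene" or "top" or "wrist"; returns a dict with "image" (384x512x3 uint8, red, green, blue), "vertical_fov" (degrees; the focal length in pixels is half the picture's height over the tangent of half this angle, whatever the lens; pixels are square), "cx", "cy" (the principal point, pixels), "extrinsics" (4x4, takes a point from camera to world coordinates). Camera axes: x right, y up, looking along -z (the intrinsics and any distortion apply to the point x, -y, -z); pixel columns grow to the right and rows downward; lengths in mm; the calibration is good to about 2 mm. A picture is of the moment at which its call begins. There is no depth.
- job_done(): hands the job in, once; it reports no verdict.
Trained networks look in a picture, given as the dict that the camera call returned (one of the last four; its "shot" number tells which), for a name from the list of things; names that differ only in an ending like _2 or _b are one class to them, and where a whole thing is asked for, a point or a joint stands for the part that bears it (a point fixed in the world has none). Each returns a list of dicts, best first, with "confidence" (0 to 1); they miss things now and then, are a little off and sometimes report something else, mostly with a low value. They report only what shows in the picture. A call takes as long as a camera call. They do not tell look-alikes from the thing itself.
- boxes_of(target, picture): "bbox" ([left, top, width, height] in pixels, round what is visible of it).
- regions_of(target, picture): "pixels" (384x512 bool, what is visible of it) and "bbox" ([left, top, width, height] in pixels, round what is visible of it).
The state is a dict: "t": time; "joints": joint angles; "qvel": joint speeds; "tau": joint torques, N m; "eef_pos": TCP position; "tcp_rot": TCP orientation; "ft_force": force on the tool from outside, world axes, zero at the start; "moment": the same for the moment, N m; "opening": opening from 0.0 (shut) to 1.0 (fully open).
Only numpy, scipy, OpenCV 4.12 (cv2) and the standard library are available. Lean on these libraries where they do the work, as an engineer would, in place of code of your own. Each camera call takes 0.05 s, during which the arm holds its last target.

## Working session

There is one attempt and no reset: what is moved stays moved. The work goes in short steps, Python scripts to look and compute and a tool call to move; the robot and the scene stay as the last step left them, time stands still between calls to the robot, and variables do not carry over. Pictures are saved under pics/ and viewed, and the job is handed in when it is done.

Besides the shell and the picture viewer there is one more tool, called after "Call:" as name(argument=value, ...), one argument or row to a line, values as JSON. send_rows: Moves the arm, as the interface text tells. Its arguments: {"type":"object","properties":{"plan":{"type":"string"}},"required":["plan"]}

```bash
ls; mkdir -p pics
python3 - <<'E'
from cell import env,eyes,boxes_of
import cv2,numpy as np
s=env.state();print(s)
for n in("scene","top","wrist"):
    p=eyes.read_camera(n);cv2.imwrite(f"pics/{n}0.png",cv2.resize(p["image"][:,:,::-1],None,fx=1.5,fy=1.5))
    print(n,{k:v for k,v in p.items() if k!="image"})
    for t in("push_pin","lever_paddle","load_cell","fixture","strap","brass_centre","tin_centre","relay_centre"):
        print(t,[(np.round(b["bbox"]).tolist(),round(b["confidence"],2)) for b in boxes_of(t,p)][:4])
E
```

```text
pics
{'t': 0.0, 'joints': array([-1.22457858e+00,  4.91518157e-01,  1.55945772e+00, -1.84215762e-05,
        1.09167851e+00, -1.05600172e-01]), 'qvel': array([ 5.60021531e-04,  5.01823190e-04, -1.40252126e-03, -9.12327190e-05,
       -3.06250743e-03,  3.03848694e-04]), 'tau': array([ 1.68691422e-03, -6.12631059e+01, -2.58171380e+01,  6.93891523e-02,
        4.82673536e-02, -9.99877079e-05]), 'eef_pos': array([ 272.79894957, -562.01860306,  186.48463357]), 'tcp_rot': array([-3.14053511e+00, -9.56638201e-05,  4.51826369e-01]), 'ft_force': array([-0.37571831,  0.79190409, -0.02029006]), 'moment': array([-0.05169052,  0.01085618,  0.00490279]), 'opening': 1.0031909505554777}
scene {'vertical_fov': 45.324016959016, 'cx': 249.26500900030703, 'cy': 187.09488125290142, 'extrinsics': array([[-8.49021531e-01,  2.58357547e-01, -4.60883736e-01,
         7.50076206e+01],
       [-5.28241408e-01, -4.33407957e-01,  7.30149681e-01,
         4.89858263e+02],
       [-1.11109979e-02,  8.63370674e-01,  5.04447842e-01,
         5.95408859e+02],
       [ 0.00000000e+00,  0.00000000e+00,  0.00000000e+00,

[... 1266 characters left out ...]
1.0, 45.0], 0.88)]
brass_centre [([304.0, 204.0, 18.0, 10.0], 0.57)]
tin_centre [([202.0, 248.0, 21.0, 22.0], 0.66)]
relay_centre []
wrist {'vertical_fov': 65.15114805091972, 'cx': 255.44134340287857, 'cy': 189.21088932482064, 'extrinsics': array([[ 4.36190367e-01,  8.65223676e-01,  2.47236634e-01,
         3.42551500e+02],
       [-8.99854095e-01,  4.19634340e-01,  1.19036249e-01,
        -5.26825071e+02],
       [-7.56000770e-04, -2.74399363e-01,  9.61615525e-01,
         3.84113657e+02],
       [ 0.00000000e+00,  0.00000000e+00,  0.00000000e+00,
         1.00000000e+00]]), 'shot': 3}
push_pin []
lever_paddle []
load_cell []
fixture []
strap []
brass_centre []
tin_centre []
relay_centre []
```

Run:
```python
import cv2
a=cv2.imread("pics/scene0.png");b=cv2.imread("pics/top0.png")
# crops x (scene) px 140-320,150-300
c=a[int(150*1.5):int(300*1.5),int(140*1.5):int(320*1.5)];cv2.imwrite("pics/sc_crop.png",cv2.resize(c,(780,600*780//780*650//650),interpolation=cv2.INTER_CUBIC)[:600])
c=b[int(110*1.5):int(290*1.5),int(170*1.5):int(360*1.5)];cv2.imwrite("pics/top_crop.png",cv2.resize(c,(633,600),interpolation=cv2.INTER_CUBIC))
```

```text
(no output)
```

View pics/scene0.png

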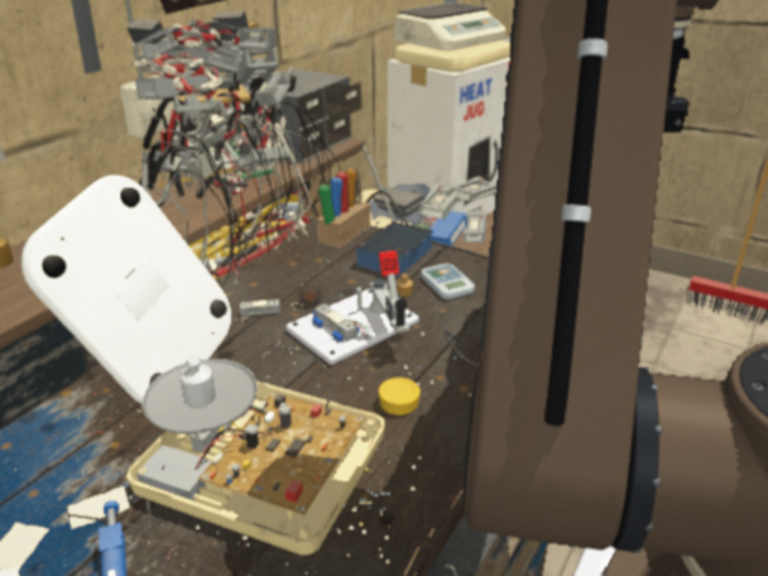

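View pics/top0.png

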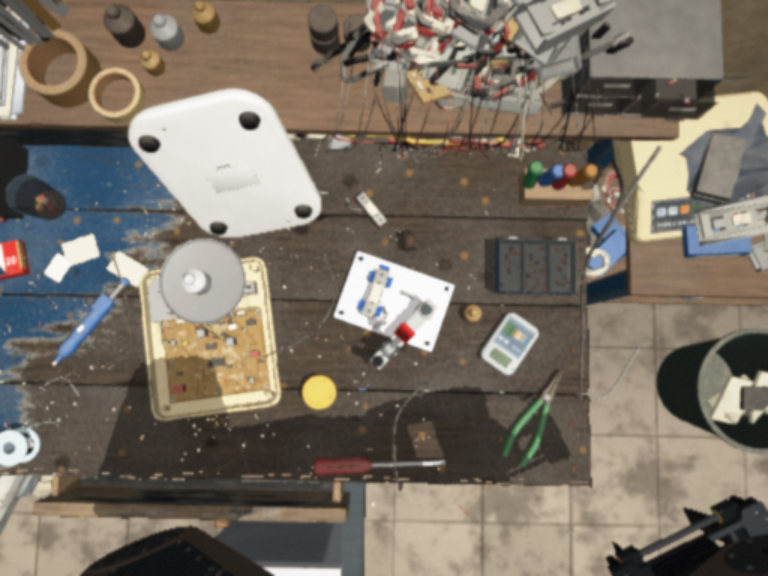

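View pics/sc_crop.png

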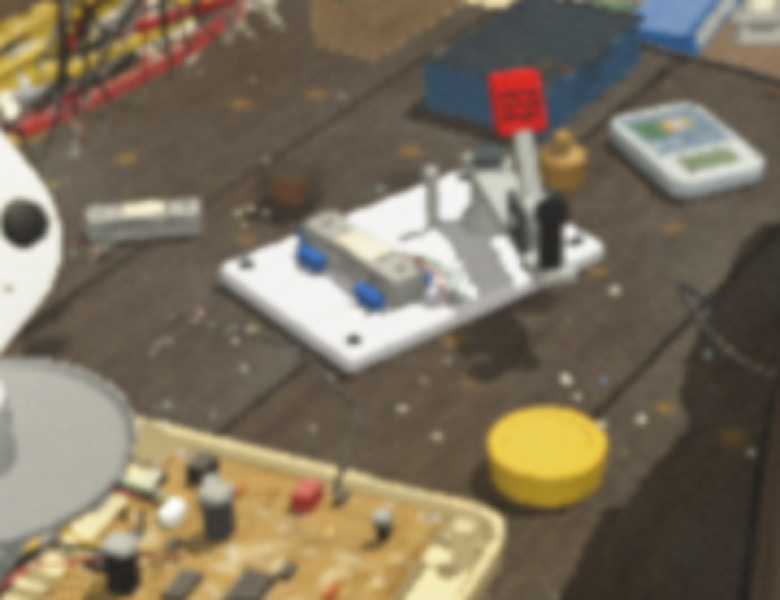

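View pics/top_crop.png

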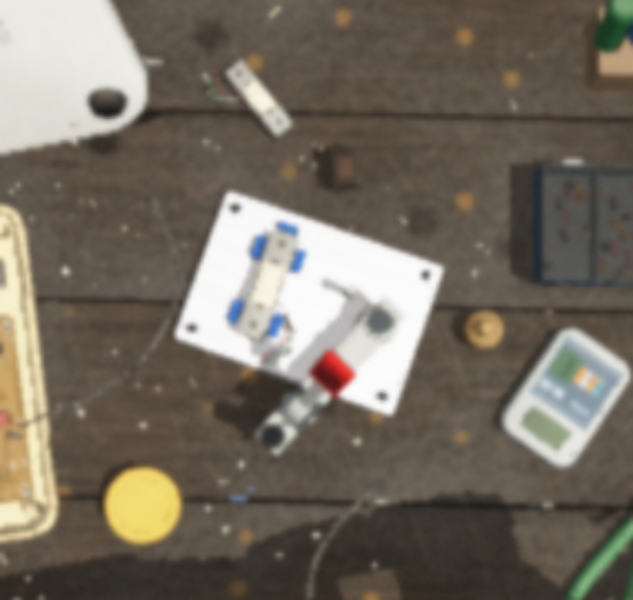

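```bash
cat > h.py <<'E'
import numpy as np,cv2
def proj(P,p):
    E=p["extrinsics"];f=p.get("f") or 192/np.tan(np.radians(p["vertical_fov"]/2))
    q=(np.atleast_2d(P)-E[:3,3])@E[:3,:3]
    return np.c_[p["cx"]+f*q[:,0]/-q[:,2], p["cy"]-f*q[:,1]/-q[:,2]]
def ray(uv,p,z):
    E=p["extrinsics"];f=192/np.tan(np.radians(p["vertical_fov"]/2))
    d=E[:3,:3]@np.array([(uv[0]-p["cx"])/f,-(uv[1]-p["cy"])/f,-1]);o=E[:3,3]
    return o+d*(z-o[2])/d[2]
def fx(P,pose):
    P=np.atleast_2d(np.array(P,float));c,s=np.cos(pose[2]),np.sin(pose[2])
    return np.c_[pose[0]+c*P[:,0]-s*P[:,1],pose[1]+s*P[:,0]+c*P[:,1],P[:,2]]
def strap(r,z,a): # fixture coords; a joint value; home direction = -x ; away 1.25 toward -y
    t=1.25-a
    return np.array([85-r*np.cos(t),-r*np.sin(t),z])
E
python3 - <<'E'
from h import *
from cell import eyes
from scipy.optimize import least_squares
T=eyes.read_camera("top");S=eyes.read_camera("scene")
import pickle;pickle.dump((T,S),open("p0.pkl","wb"))
tc=np.array([(229,191),(443,267),(393,414),(176,339)])/3.333+[170,110]
sc=np.array([(432,180),(604,240),(350,358),(220,268)])/ (780/180)+[140,150] # tops
M=[(-52,58,12),(118,58,12),(118,-58,12),(-52,-58,12)]
for m,u in zip(M,tc): print(m,ray(u,T,12).round(1))
# scene corners: left = ?, assign later
f=lambda q:(proj(fx(M,q),T)-tc).ravel()
r=least_squares(f,[*ray(tc.mean(0),T,12)[:2],-2]);q=r.x
print("pose",q.round(4),"res",r.fun.round(2))
print("scene corners",((proj(fx(M,q),S)-[140,150])*780/180).round())
cols=[(0,0,255),(0,255,0),(255,0,0)]
K={"nest":(0,0,32),"pin_cap":strap(109,89,0),"pin":strap(109,52,0),"stop":(58,15,52),"axle":strap(83,66,0),"post":(85,0,52)}
for n,p,(x0,y0,w,h) in(("t",T,(170,110,190,180)),("s",S,(140,150,180,138))):
    k=600/max(h,w*0.75);im=cv2.resize(p["image"][y0:y0+h,x0:x0+w,::-1],None,fx=k,fy=k,interpolation=cv2.INTER_CUBIC)
    for u in (proj(fx(M,q),p)-[x0-.0,y0])*k: cv2.circle(im,tuple(map(int,u)),4,(0,255,0),1)
    for a,b in K.items():
        u=((proj(fx(b,q),p)[0]-[x0,y0])*k).astype(int);cv2.drawMarker(im,tuple(map(int,u)),(255,0,255),1,10)
    cv2.imwrite(f"pics/ov_{n}.png",im);print(im.shape)
E
```

```text
(-52, 58, 12) [ 656.3 -176.2   12. ]
(118, 58, 12) [ 603.1 -334.8   12. ]
(118, -58, 12) [ 494.8 -299.5   12. ]
(-52, -58, 12) [ 546.  -140.2   12. ]
pose [ 585.3386 -206.3103   -1.8876] res [-0.49 -0.17  0.68 -0.24  0.35  0.55 -0.54 -0.17]
scene corners [[215. 285.]
 [463. 176.]
 [602. 260.]
 [347. 385.]]
(600, 633, 3)
(600, 783, 3)
```

View pics/ov_t.png

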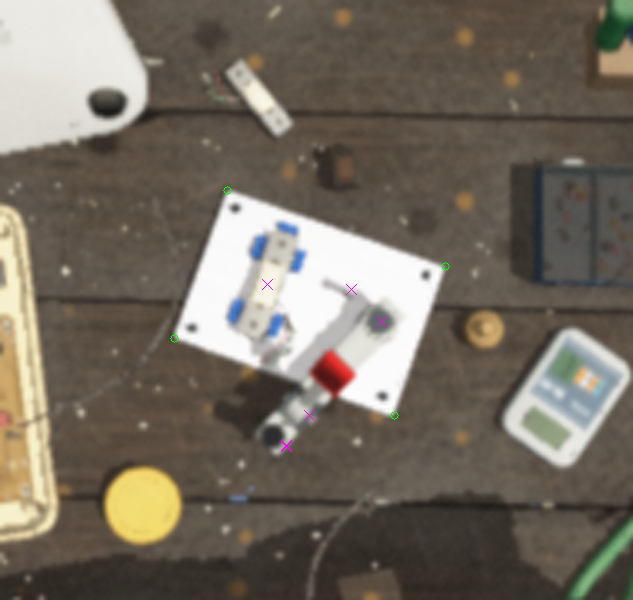

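View pics/ov_s.png

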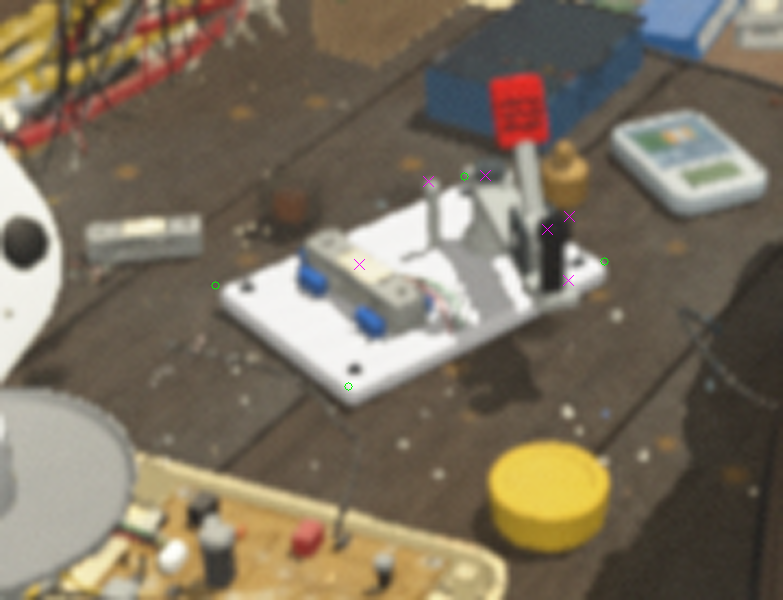

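Run:
```python
from h import *
import pickle
T,S=pickle.load(open("p0.pkl","rb"))
q=np.array([585.3,-206.3,-1.8876])
P=ray((272/3.333+170,436/3.333+110),T,88)
post=fx((85,0,48),q)[0];d=P-post;phi=np.arctan2(d[1],d[0])
print("post",post.round(1),"cap",P.round(1),"r",np.hypot(*d[:2]).round(1),"phi",phi.round(3),"strap",round(q[2]+np.pi+1.25-phi,3))
for n,u,z in(("tin",(143,505),20),("brass",(483,328),34),("relay",(338,168),26),("stoptop",(330,285),52),("nest",(267,283),32)): print(n,ray((u[0]/3.333+170,u[1]/3.333+110),T,z).round(0))
print("scene pin pred",[(proj(fx(strap(109,z,a),q),S)[0]-[140,150])*4.348 for a in(0,.1,.17,.25) for z in (52,89)])
```

```text
post [ 558.8 -287.1   48. ] cap [ 478.2 -212.5   88. ] r 109.9 phi 2.395 strap 0.109
tin [ 426. -121.   20.]
brass [ 557. -361.   34.]
relay [ 673. -256.   26.]
stoptop [ 584. -251.   52.]
nest [ 587. -206.   32.]
scene pin pred [array([568.77247353, 280.41643511]), array([569.73980702, 216.06449411]), array([547.86802499, 284.60340615]), array([548.42980386, 220.13380249]), array([532.75011891, 286.83816098]), array([533.01686435, 222.30854378]), array([515.11920734, 288.66528669]), array([515.04072356, 224.09014803])]
```

Call:
send_rows(
  plan="0 0 0 -0.1 0;0 0 0 -0.1 0",
)

```text
t: 1.65
eef_pos: [272.9, -562.3, 187.1]
tcp_rot: [3.142, 0.0, 0.656]
ft_force: [0.8, -1.0, -0.1]
opening: 0.885
```

```bash
cat > pl.py <<'E'
from h import *
POST=np.array([558.8,-287.1]);HOME=-1.8876+np.pi
def rows(pos,yaw,tp,ty,n,g=0):
    p=np.array(pos,float);tp=np.array(tp,float);out=[]
    D=(tp-p)/n;dy=(ty-yaw)/n
    for i in range(n):
        c,s=np.cos(yaw),np.sin(yaw)
        out.append(f"{D[0]*c+D[1]*s:.1f} {D[0]*s-D[1]*c:.1f} {-D[2]:.1f} {-dy:.3f} {g}")
        p=p+D;yaw+=dy
    return out
def tool(phi,rad,tan,z): # rad outward, tan = CW
    return [POST[0]+rad*np.cos(phi)+tan*np.sin(phi),POST[1]+rad*np.sin(phi)-tan*np.cos(phi),z]
E
python3 - <<'E'
from pl import *
t=tool(2.395,112,-40,187);print(t)
r=rows([272.9,-562.3,187.1],.656,t,2.395,13)
print(";".join(r[:8]));print(";".join(r[8:]))
E
```

```text
[np.float64(449.42552639368773), np.float64(-240.39641851696908), 187]
25.9 -11.3 0.0 -0.134 0;27.1 -7.8 0.0 -0.134 0;27.9 -4.1 0.0 -0.134 0;28.2 -0.3 0.0 -0.134 0;28.0 3.4 0.0 -0.134 0;27.3 7.1 0.0 -0.134 0;26.1 10.7 0.0 -0.134 0;24.5 14.1 0.0 -0.134 0
22.4 17.2 0.0 -0.134 0;19.9 20.1 0.0 -0.134 0;17.0 22.5 0.0 -0.134 0;13.8 24.6 0.0 -0.134 0;10.4 26.2 0.0 -0.134 0
```

Call:
send_rows(
  plan="26 -11 0 -0.134 0;27 -8 0 -0.134 0;28 -4 0 -0.134 0;28 0 0 -0.134 0;28 3 0 -0.134 0;27 7 0 -0.134 0;26 11 0 -0.134 0;24 14 0 -0.134 0",
)

```text
t: 2.45
eef_pos: [379.5, -359.1, 186.5]
tcp_rot: [3.141, 0.001, 1.768]
ft_force: [-0.1, 0.1, 0.3]
opening: 0.214
```

Call:
send_rows(
  plan="22 17 0 -0.134 0;20 20 0 -0.134 0;17 22 0 -0.134 0;14 25 0 -0.134 0;10 26 0 -0.134 0",
)

```text
t: 2.95
eef_pos: [442.4, -227.3, 187.1]
tcp_rot: [-3.141, 0.003, 2.466]
ft_force: [-0.1, -0.5, 0.4]
opening: 0.005
```

Run:
```python
from pl import *
from cell import env,eyes
s=env.state();p,r=s["eef_pos"],s["tcp_rot"];print(p,r,s["opening"])
print(";".join(rows(p,r[2],tool(2.395,112,-40,187),2.395,1)))
for n in("wrist","scene"):
    c=eyes.read_camera(n);cv2.imwrite(f"pics/{n}1.png",cv2.resize(c["image"][:,:,::-1],None,fx=1.5,fy=1.5))
```

```text
[ 442.41762854 -227.31737071  187.11300447] [-3.14092518e+00  2.97454485e-03  2.46619728e+00] 0.004769174411984691
-13.6 -5.8 0.1 0.071 0
```

View pics/wrist1.png

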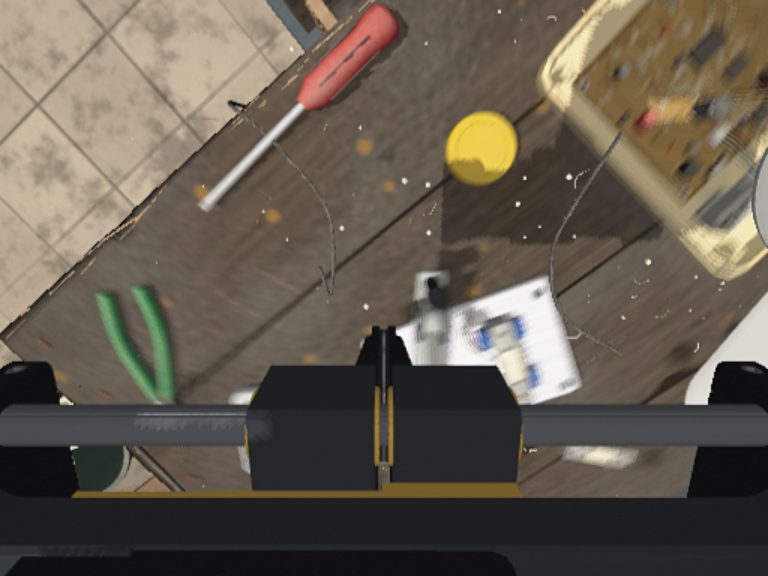

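View pics/scene1.png

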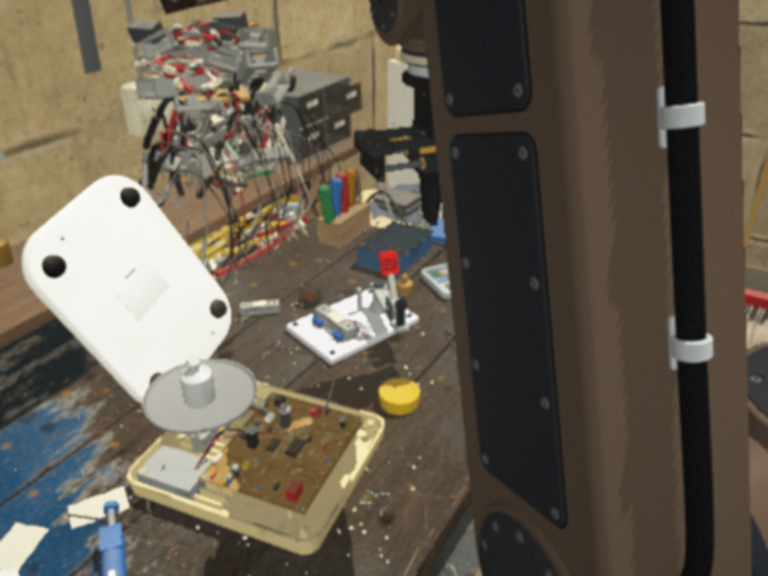

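Call:
send_rows(
  plan="-14 -6 0 0.07 0;0 0 0 0 0;0 0 40 0 0;0 0 40 0 0;0 0 0 0 0",
)

```text
t: 3.55
eef_pos: [450.3, -240.9, 106.8]
tcp_rot: [3.141, 0.007, 2.395]
ft_force: [-0.9, 0.1, 0.6]
opening: 0.006
```

Run:
```python
from pl import *
from cell import env,eyes
s=env.state();p,r=s["eef_pos"],s["tcp_rot"];print(p,r,s["ft_force"])
print(";".join(rows(p,r[2],tool(2.395,112,-40,66),2.395,1)))
print(";".join(rows(p,r[2],tool(2.395,112,-20,66),2.395,1)))
for n in("wrist","scene"):
    c=eyes.read_camera(n);cv2.imwrite(f"pics/{n}2.png",cv2.resize(c["image"][150:350,120:400,::-1],None,fx=2.8,fy=2.8))
```

```text
[ 450.2912608  -240.87896765  106.81455626] [3.14148194 0.00698    2.39540121] [-0.85051744  0.08425172  0.5779897 ]
1.0 -0.2 40.8 0.000 0
1.0 19.8 40.8 0.000 0
```

View pics/wrist2.png

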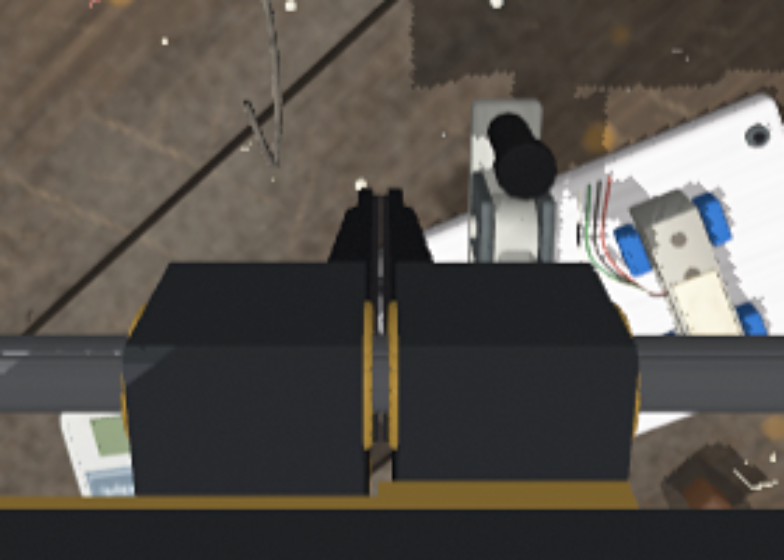

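View pics/scene2.png

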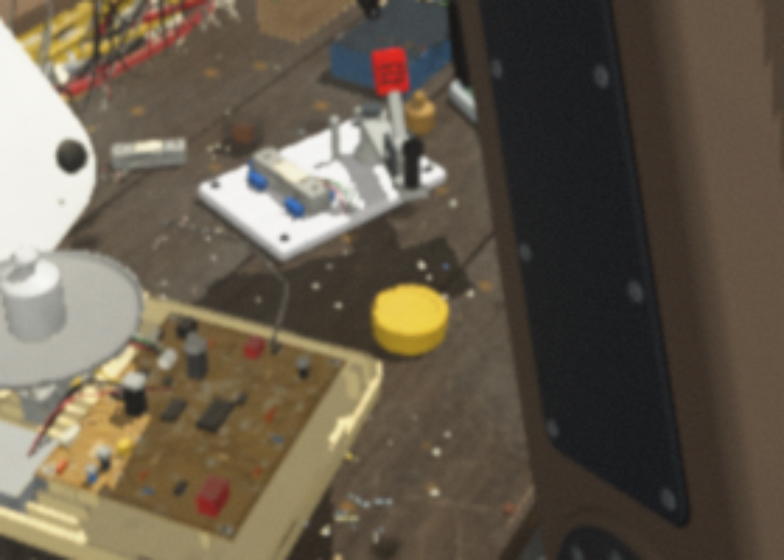

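Call:
send_rows(
  plan="1 0 20 0 0;0 0 21 0 0;0 0 0 0 0;0 8 0 0 0;0 5 0 0 0;0 0 0 0 0",
)

```text
t: 4.25
eef_pos: [465.5, -234.7, 79.8]
tcp_rot: [3.139, 0.027, 2.395]
ft_force: [-0.2, 0.7, -0.7]
opening: 0.006
```

```bash
cat > look.py <<'E'
from pl import *
from cell import env,eyes
import sys
def look(tag,cams=("wrist","scene")):
    s=env.state();p,r=s["eef_pos"],s["tcp_rot"];d=p[:2]-POST;f=r[2]
    print(p.round(1),r.round(3),"F",s["ft_force"].round(2),"t",s["t"],"rad",(d@[np.cos(f),np.sin(f)]).round(1),"tan",(d@[np.sin(f),-np.cos(f)]).round(1),"dphi to home",round(f-HOME,3))
    ims=[]
    for n in cams:
        c=eyes.read_camera(n);k=c["image"][:,:,::-1]
        k=k[100:300,130:380] if n=="wrist" else (k[150:300,150:330] if n=="scene" else k[130:270,180:340])
        ims.append(cv2.resize(k,(390,int(390*k.shape[0]/k.shape[1])),interpolation=cv2.INTER_CUBIC))
    h=max(i.shape[0] for i in ims);ims=[cv2.copyMakeBorder(i,0,h-i.shape[0],0,0,0) for i in ims]
    cv2.imwrite(f"pics/{tag}.png",np.hstack(ims))
if __name__=="__main__": look(sys.argv[1],tuple(sys.argv[2:]) or ("wrist","scene"))
E
python3 look.py l3
```

```text
[ 465.5 -234.7   79.8] [3.139 0.027 2.395] F [-0.17  0.72 -0.65] t 4.25 rad 104.1 tan -24.9 dphi to home 1.141
```

View pics/l3.png

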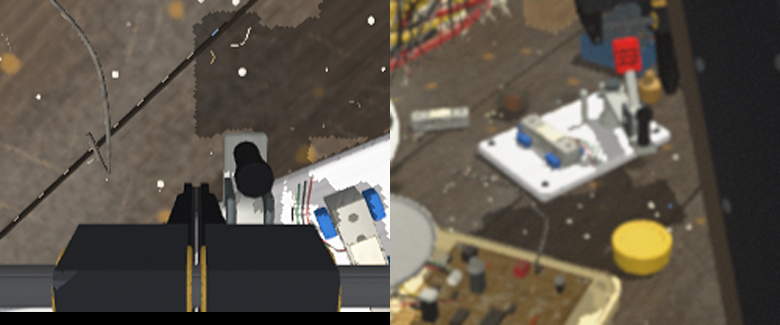

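```bash
python3 -c "
from cell import env
s=env.state();print(s['joints'].round(3),s['qvel'].round(3),s['tau'].round(1),s['ft_force'])"
```

```text
[-0.594  0.481  1.944 -0.002  0.69  -1.417] [-0.009  0.011  0.009  0.    -0.005 -0.003] [  0.3 -52.8 -18.   -0.    0.1   0. ] [-0.41697149  0.54168911 -0.11089951]
```

Call:
send_rows(
  plan="0 -8 0 0 0;0 0 0 0 0",
)

```text
t: 4.55
eef_pos: [459.3, -241.2, 79.9]
tcp_rot: [3.139, 0.027, 2.396]
ft_force: [0.5, 0.7, -0.2]
opening: 0.002
```

Call:
send_rows(
  plan="0 0 5 0 0;0 0 0 0 0",
)

```text
t: 4.75
eef_pos: [459.0, -241.7, 74.6]
tcp_rot: [3.139, 0.027, 2.395]
ft_force: [-0.1, 0.5, 0.4]
opening: 0.005
```

```bash
python3 -c "
from cell import env
s=env.state();print(s['joints'].round(3),s['qvel'].round(3),s['tau'].round(1),s['ft_force'])"; python3 look.py l4 wrist top;python3 - <<'E'
from cell import eyes
import cv2
cv2.imwrite("pics/top4.png",cv2.resize(eyes.read_camera("top")["image"][:,:,::-1],None,fx=1.5,fy=1.5))
E
```

```text
[-0.612  0.486  1.954 -0.002  0.675 -1.434] [-0.003 -0.011 -0.008  0.     0.007 -0.   ] [ -0.  -52.6 -17.5  -0.   -0.1  -0. ] [-0.06805484  0.51085793  0.40190526]
[ 459.  -241.7   74.6] [3.139 0.027 2.395] F [-0.07  0.51  0.4 ] t 4.75 rad 104.1 tan -34.5 dphi to home 1.141
```

View pics/top4.png

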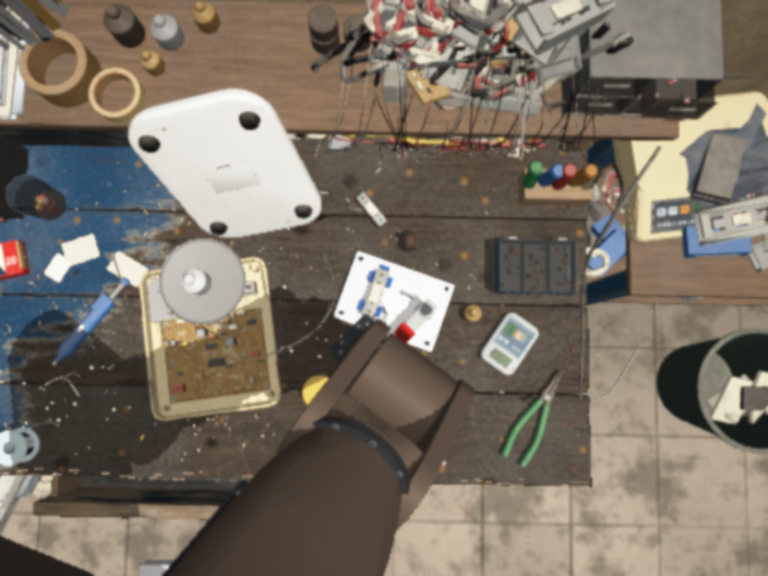

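Call:
send_rows(
  plan="4 0 5 0 0;0 0 0 0 0;4 0 4 0 0;0 0 0 0 0",
)

```text
t: 5.3
eef_pos: [453.1, -235.7, 64.9]
tcp_rot: [3.139, 0.027, 2.395]
ft_force: [-0.5, -0.0, 0.1]
opening: 0.004
```

Call:
send_rows(
  plan="0 5 0 0 0;0 0 0 0 0;0 5 0 0 0;0 0 0 0 0",
)

```text
t: 5.7
eef_pos: [460.6, -227.7, 65.0]
tcp_rot: [3.139, 0.028, 2.395]
ft_force: [-0.5, -0.5, -1.2]
opening: 0.005
```

```bash
python3 look.py l5
```

```text
[ 460.6 -227.7   65. ] [3.139 0.028 2.395] F [-0.47 -0.46 -1.19] t 5.7 rad 112.4 tan -23.0 dphi to home 1.141
```

View pics/l5.png

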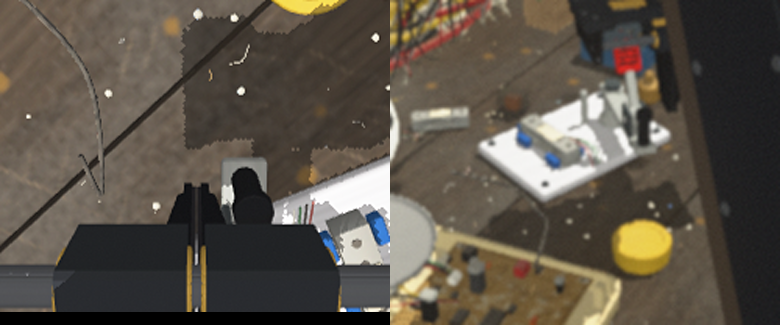

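Call:
send_rows(
  plan="0 4 0 0 0;1.3 7.8 0 0.07 0;1.3 7.8 0 0.07 0;1.3 7.8 0 0.07 0;0 0 0 0 0",
)

```text
t: 6.3
eef_pos: [478.4, -205.3, 65.1]
tcp_rot: [3.133, 0.027, 2.177]
ft_force: [-0.4, -1.0, 0.6]
opening: 0.004
```

```bash
python3 look.py l6
```

```text
[ 478.4 -205.3   65.1] [3.133 0.027 2.177] F [-0.44 -0.96  0.65] t 6.3 rad 113.0 tan -19.4 dphi to home 0.923
```

View pics/l6.png

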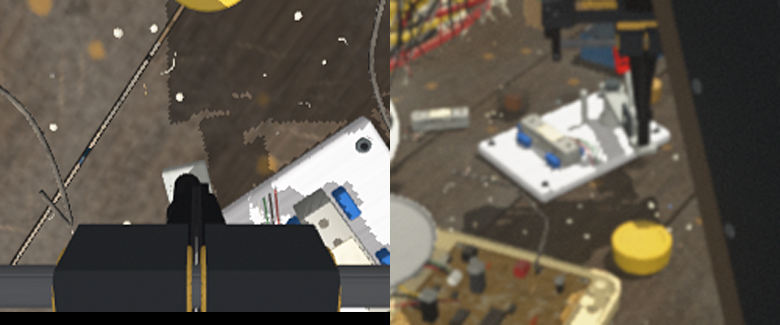

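Run:
```python
from cell import eyes
import cv2,numpy as np
from h import *
w=eyes.read_camera("wrist");t=eyes.read_camera("top");s=eyes.read_camera("scene")
print(w["extrinsics"][:3,3])
a=cv2.resize(w["image"][180:270,190:310,::-1],(390,292),interpolation=cv2.INTER_CUBIC)
b=cv2.resize(s["image"][150:240,200:320,::-1],(390,292),interpolation=cv2.INTER_CUBIC)
c=cv2.resize(t["image"][150:240,210:330,::-1],(390,292),interpolation=cv2.INTER_CUBIC)
cv2.imwrite("pics/z6.png",np.vstack([np.hstack([a,b]),np.hstack([c,c*0])]))
q=np.array([585.3,-206.3,-1.8876])
for al in(.1,.2,.3):
  for z in(52,89): print(al,z,proj(fx(strap(109,z,al),q),w).round(1),proj(fx(strap(109,z,al),q),s).round(1))
from cell import env
print("tcp",proj(env.state()["eef_pos"],w))
```

```text
[ 428.66741475 -137.16233063  259.98599042]
0.1 52 [[248.3 221.7]] [[266.  215.5]]
0.1 89 [[247.6 245.3]] [[266.1 200.6]]
0.2 52 [[262.6 219.3]] [[261.  216.1]]
0.2 89 [[264.6 242.5]] [[261.  201.3]]
0.3 52 [[277.1 218.3]] [[255.9 216.6]]
0.3 89 [[281.8 241.3]] [[255.8 201.7]]
tcp [[253.83531999 220.60322928]]
```

View pics/z6.png

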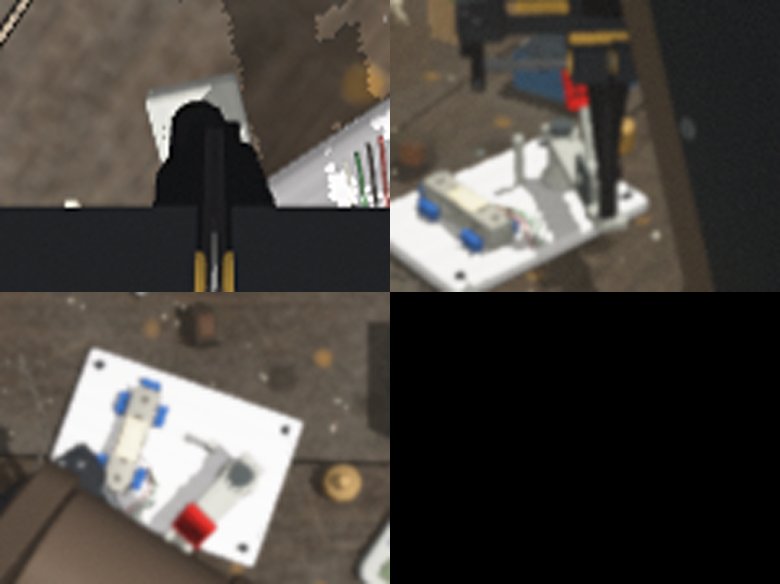

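Run:
```python
from cell import eyes,env
from h import *
w=eyes.read_camera("wrist")
a=ray((235.2,209.2),w,52);b=ray((262.3,204),w,52);m=(a+b)/2
post=np.array([558.8,-287.1]);d=m[:2]-post
print(a,b,np.linalg.norm(a-b),"r",np.hypot(*d),"phi",np.arctan2(d[1],d[0]))
e=b-a;print("edge normal phi",np.arctan2(e[1],e[0])+np.pi/2)
# load cell top and plate corner check
k=cv2.resize(w["image"][:,:,::-1],None,fx=1.5,fy=1.5)
q=np.array([585.3,-206.3,-1.8876])
M=[(-52,58,12),(118,58,12),(118,-58,12),(-52,-58,12)]+[strap(118,52,.1),strap(109,89,.1),strap(118,52,.25)]
for u in proj(fx(np.array(M),q),w)*1.5: cv2.circle(k,tuple(map(int,u)),4,(0,255,0),1)
u=proj(env.state()["eef_pos"],w)[0]*1.5;cv2.drawMarker(k,tuple(map(int,u)),(0,0,255),1,10)
cv2.imwrite("pics/w7.png",k)
```

```text
[ 464.25695046 -211.28176165   52.        ] [ 478.42227009 -196.52805128   52.        ] 20.45307433619669 r 120.70933418258369 phi 2.381182895430323
edge normal phi 2.376537826560864
```

View pics/w7.png

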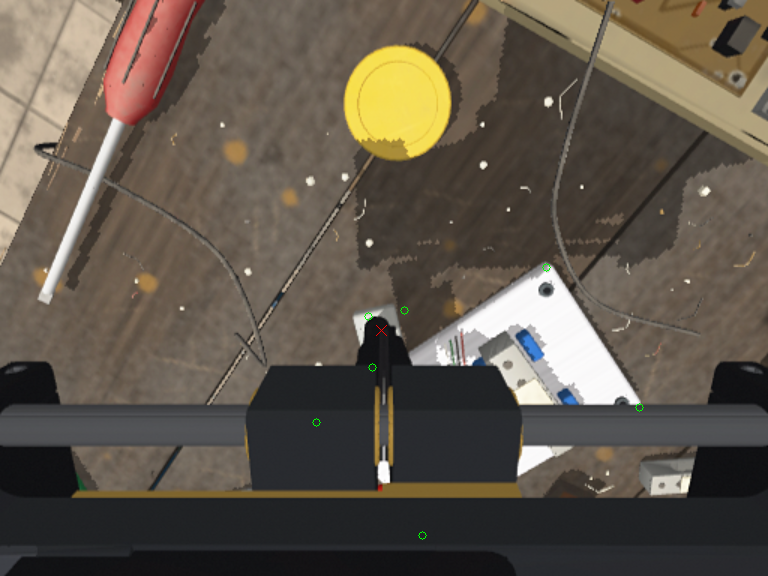

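Call:
send_rows(
  plan="1.3 7.8 0 0.07 0;0 0 0 0 0",
)

```text
t: 6.8
eef_pos: [483.2, -201.0, 65.2]
tcp_rot: [3.131, 0.026, 2.107]
ft_force: [-0.9, -0.8, -0.0]
opening: 0.007
```

```bash
python3 look.py l7 wrist scene
python3 - <<'E'
from cell import eyes
import cv2,numpy as np
w=eyes.read_camera("wrist");s=eyes.read_camera("scene")
a=cv2.resize(w["image"][190:250,200:300,::-1],(780,468),interpolation=cv2.INTER_CUBIC)
cv2.imwrite("pics/z7.png",a)
E
```

```text
[ 483.2 -201.    65.2] [3.131 0.026 2.107] F [-0.9  -0.78 -0.04] t 6.8 rad 112.6 tan -21.0 dphi to home 0.853
```

View pics/z7.png

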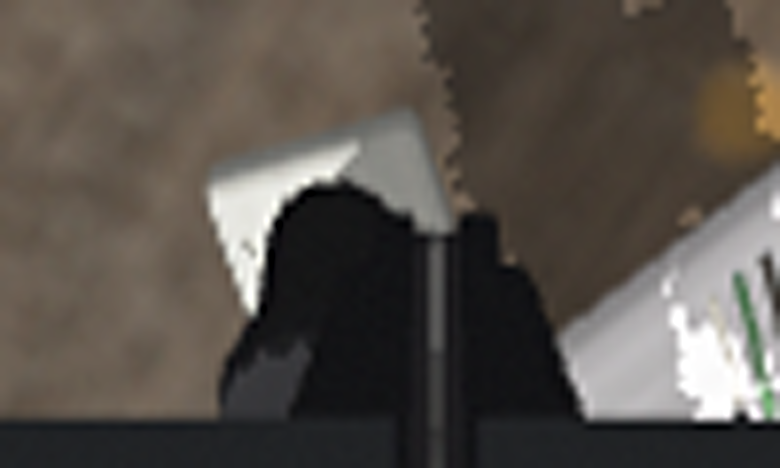

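View pics/l7.png

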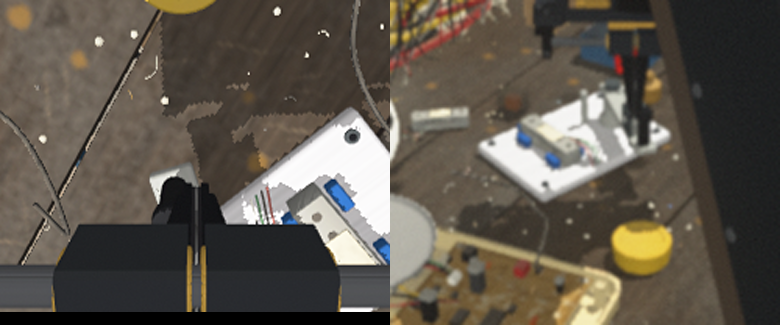

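Run:
```python
from cell import eyes,env
import cv2,numpy as np
from h import *
w=eyes.read_camera("wrist");s=eyes.read_camera("scene")
g=lambda i:(255*(i/255.)**0.4).astype(np.uint8)
a=cv2.resize(g(w["image"][190:260,205:305,::-1]),(780,546),interpolation=cv2.INTER_LINEAR)
cv2.imwrite("pics/z8.png",a)
b=cv2.resize(g(s["image"][150:230,215:325,::-1]),(780,567),interpolation=cv2.INTER_LINEAR)
cv2.imwrite("pics/z8s.png",b)
a=ray((226.7,213.3),w,52);b=ray((252.3,203.8),w,52);m=(a+b)/2
d=m[:2]-[558.8,-287.1];e=b-a
print(np.linalg.norm(e),"r",np.hypot(*d),"phi",np.arctan2(d[1],d[0]),np.arctan2(e[1],e[0])+np.pi/2)
print(proj(env.state()["eef_pos"],w))
```

```text
20.46231284163707 r 121.05864793517262 phi 2.378861912720983 2.4807091808011394
[[254.54865441 220.56249236]]
```

View pics/z8.png

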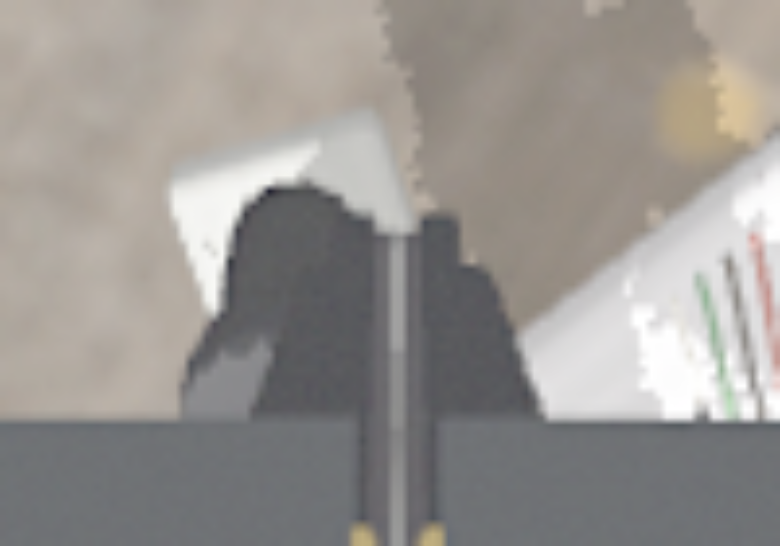

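View pics/z8s.png

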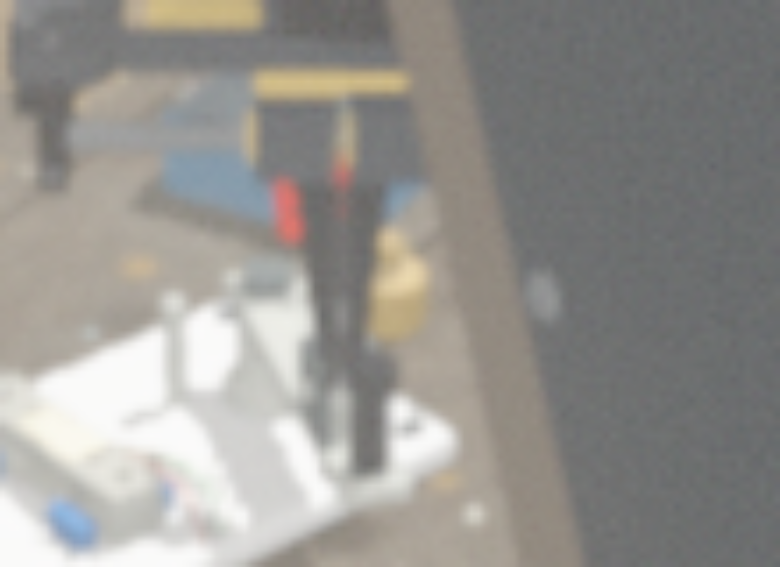

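Run:
```python
from cell import eyes,env
import cv2,numpy as np
from h import *
s=eyes.read_camera("scene");w=eyes.read_camera("wrist");p=env.state()["eef_pos"]
print(p,proj(p,s),"want ~263,199")
R=w["extrinsics"];print(R.round(3))
a,b,c=env.state()["tcp_rot"]
from scipy.spatial.transform import Rotation as Ro
Rt=Ro.from_euler("xyz",[a,b,c]).as_matrix()
print("cam in tool",Rt.T@(R[:3,3]-p),(Rt.T@R[:3,:3]).round(3))
# initial
c0=np.array([342.5515,-526.825,384.114]);p0=np.array([272.8,-562.0,186.5]);R0=Ro.from_euler("xyz",[-3.1405,-1e-4,.4518]).as_matrix()
print("cam in tool init",R0.T@(c0-p0))
# fingertip candidates by ray intersection of wrist & scene
def line(uv,p):
    E=p["extrinsics"];f=192/np.tan(np.radians(p["vertical_fov"]/2));return E[:3,3],E[:3,:3]@np.array([(uv[0]-p["cx"])/f,-(uv[1]-p["cy"])/f,-1])
o1,d1=line((255.8,219.8),w);o2,d2=line((263,199.4),s)
A=np.c_[d1,-d2];t=np.linalg.lstsq(A,o2-o1,rcond=None)[0];print("tip tri",o1+t[0]*d1,o2+t[1]*d2)
```

```text
[ 482.89678896 -201.17532325   65.14559353] [[261.05656799 212.44920702]] want ~263,199
[[ 8.59000e-01 -4.85000e-01 -1.63000e-01  4.38348e+02]
 [ 5.11000e-01  8.22000e-01  2.52000e-01 -1.29545e+02]
 [ 1.20000e-02 -3.00000e-01  9.54000e-01  2.60112e+02]
 [ 0.00000e+00  0.00000e+00  0.00000e+00  1.00000e+00]]
cam in tool [  79.31241795    0.3663547  -197.0699297 ] [[-0.     0.961  0.275]
 [ 1.     0.001 -0.001]
 [-0.002  0.275 -0.961]]
cam in tool init [  78.12948391   -1.40904724 -197.6047664 ]
tip tri [ 473.12532177 -184.13228236  109.55197479] [ 469.57173936 -186.13950944  109.45888891]
```

Call:
send_rows(
  plan="15 0 0 0 0;15 0 0 0 0;0 0 0 0 0",
)

```text
t: 7.5
eef_pos: [465.5, -173.1, 64.1]
tcp_rot: [3.132, 0.025, 2.108]
ft_force: [0.1, 0.7, 0.0]
opening: 0.005
```

```bash
python3 look.py l9
python3 - <<'E'
from cell import eyes,env
import cv2,numpy as np
from h import *
w=eyes.read_camera("wrist");s=eyes.read_camera("scene");p=env.state()["eef_pos"]
g=lambda i:(255*(i/255.)**0.4).astype(np.uint8)
print(proj(p,s),proj(p,w))
a=cv2.resize(g(w["image"][170:260,205:305,::-1]),(390,351),interpolation=cv2.INTER_LINEAR)
b=cv2.resize(g(s["image"][150:240,215:315,::-1]),(600,540),interpolation=cv2.INTER_LINEAR)
u=(proj(p,s)[0]-[215,150])*6;cv2.drawMarker(b,tuple(map(int,u)),(0,0,255),1,12)
cv2.imwrite("pics/z9.png",a);cv2.imwrite("pics/z9s.png",b)
E
```

```text
[ 465.5 -173.1   64.1] [3.132 0.025 2.108] F [0.09 0.73 0.02] t 7.5 rad 145.7 tan -21.8 dphi to home 0.854
[[261.11194763 221.05499155]] [[254.55868728 221.59685379]]
```

View pics/z9.png

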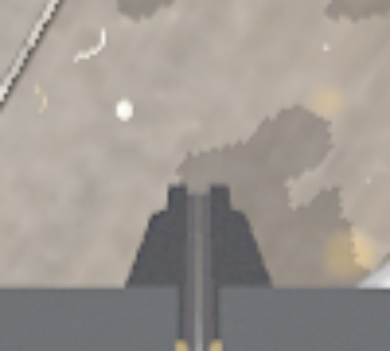

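View pics/z9s.png

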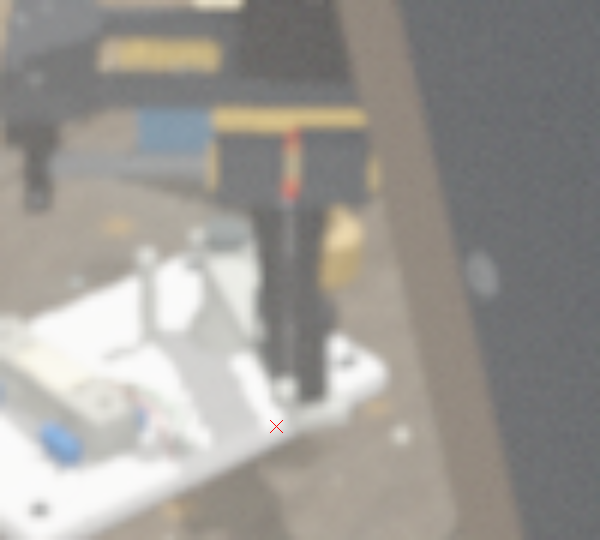

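Run:
```python
from cell import eyes,env
import cv2,numpy as np
from h import *
w=eyes.read_camera("wrist");s=eyes.read_camera("scene");t=eyes.read_camera("top")
def line(uv,p):
    E=p["extrinsics"];f=192/np.tan(np.radians(p["vertical_fov"]/2));return E[:3,3],E[:3,:3]@np.array([(uv[0]-p["cx"])/f,-(uv[1]-p["cy"])/f,-1])
for v in (213,215,217):
  o1,d1=line((255.8,218),w);o2,d2=line((263.3,v),s)
  A=np.c_[d1,-d2];k=np.linalg.lstsq(A,o2-o1,rcond=None)[0];print("tip tri",(o1+k[0]*d1).round(1),(o2+k[1]*d2).round(1))
# print the scene crop at native 8x without gamma blur
b=cv2.resize(s["image"][165:225,235:300,::-1],None,fx=9,fy=9,interpolation=cv2.INTER_NEAREST)
b=(255*(b/255.)**0.5).astype(np.uint8)
cv2.imwrite("pics/z10s.png",b)
cv2.imwrite("pics/z10t.png",cv2.resize(t["image"][130:300,170:360,::-1],None,fx=3.4,fy=3.4,interpolation=cv2.INTER_CUBIC))
```

```text
tip tri [ 460.5 -162.5   93.6] [ 456.3 -164.8   93.5]
tip tri [ 462.  -164.8   87. ] [ 457.7 -167.2   86.9]
tip tri [ 463.5 -167.2   80.3] [ 459.1 -169.7   80.2]
```

View pics/z10s.png

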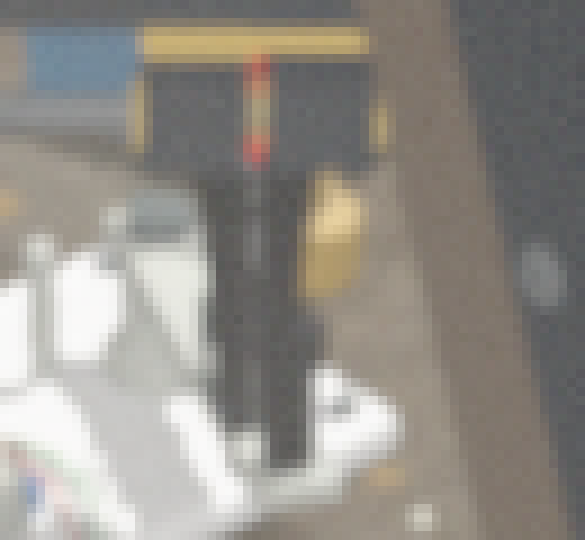

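View pics/z10t.png

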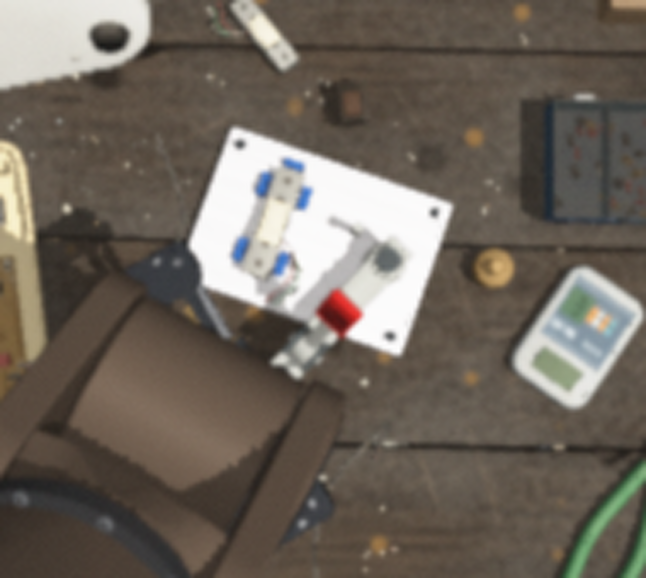

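Call:
send_rows(
  plan="0 -18 0 0 0;0 -18 0 0 0;0 0 0 0 0;0 0 10 0 0;0 0 10 0 0;0 0 0 0 0",
)

```text
t: 8.45
eef_pos: [437.9, -195.1, 41.9]
tcp_rot: [3.13, 0.028, 2.106]
ft_force: [-0.5, 1.1, 1.3]
opening: 0.004
```

```bash
cat > z.py <<'E'
import sys
from look import *
look("tmp_"+sys.argv[1],())if 0 else None
s=env.state();p,r=s["eef_pos"],s["tcp_rot"];d=p[:2]-POST;f=r[2]
print(p.round(1),r.round(3),"F",s["ft_force"].round(2),"t",s["t"],"rad",(d@[np.cos(f),np.sin(f)]).round(1),"tan",(d@[np.sin(f),-np.cos(f)]).round(1))
g=lambda i:(255*(i/255.)**0.5).astype(np.uint8)
S=eyes.read_camera("scene");W=eyes.read_camera("wrist")
print("tcp scene",proj(p,S).round(1),"wrist",proj(p,W).round(1))
b=cv2.resize(g(S["image"][165:230,225:300,::-1]),None,fx=6,fy=6,interpolation=cv2.INTER_CUBIC)
u=(proj(p,S)[0]-[225,165])*6;cv2.drawMarker(b,tuple(map(int,u)),(0,0,255),1,12)
a=cv2.resize(g(W["image"][165:250,205:305,::-1]),None,fx=3.3,fy=3.3,interpolation=cv2.INTER_CUBIC)
a=cv2.copyMakeBorder(a,0,b.shape[0]-a.shape[0],0,0,0)
cv2.imwrite(f"pics/{sys.argv[1]}.png",np.hstack([b,a]))
E
python3 z.py z11
```

```text
[ 437.9 -195.1   41.9] [3.13  0.028 2.106] F [-0.5   1.07  1.27] t 8.45 rad 140.7 tan -57.1
tcp scene [[278.3 229.5]] wrist [[254.3 220.2]]
```

View pics/z11.png

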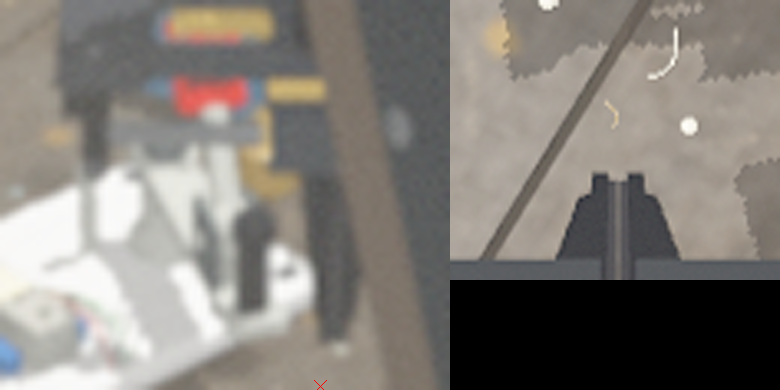

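Run:
```python
from cell import eyes,env
from h import *
w=eyes.read_camera("wrist")
k=cv2.resize(w["image"][:,:,::-1],None,fx=1.5,fy=1.5)
q=np.array([585.3,-206.3,-1.8876])
M=[(-52,58,12),(118,58,12),(118,-58,12),(-52,-58,12)]+[strap(118,52,.12),(0,-40,32)]
for u in proj(fx(np.array(M),q),w)*1.5: cv2.circle(k,tuple(map(int,u)),4,(0,255,0),1)
u=proj((426,-121,20),w)[0]*1.5;cv2.drawMarker(k,tuple(map(int,u)),(0,0,255),1,12)
cv2.imwrite("pics/w12.png",k)
```

```text
(no output)
```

View pics/w12.png

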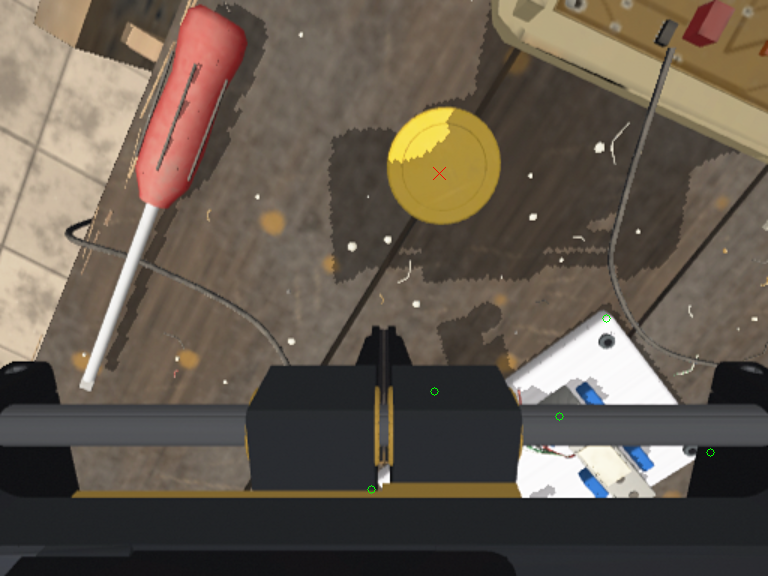

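Run:
```python
from cell import eyes,env
from h import *
w=eyes.read_camera("wrist");im=w["image"].astype(int)
hsv=cv2.cvtColor(w["image"],cv2.COLOR_RGB2HSV)
m=((hsv[...,0]>18)&(hsv[...,0]<32)&(hsv[...,1]>170)&(hsv[...,2]>90)).astype(np.uint8)
cs,_=cv2.findContours(m,cv2.RETR_EXTERNAL,cv2.CHAIN_APPROX_NONE);c=max(cs,key=cv2.contourArea)
print(cv2.boundingRect(c),cv2.fitEllipse(c))
a=np.linspace(0,2*np.pi,90)
for z in(0,20):
    P=np.c_[426+27*np.cos(a),-121+27*np.sin(a),0*a+z];u=proj(P,w);print(z,u.min(0),u.max(0)-u.min(0))
print(w["extrinsics"][:3,3],env.state()["eef_pos"])
```

```text
(258, 72, 75, 77) ((294.9793395996094, 108.86331176757812), (72.19448852539062, 76.7913818359375), 48.37595748901367)
0 [254.3583874   76.56934157] [70.06365476 72.21004043]
20 [254.64820431  74.97059725] [76.36407883 78.56768476]
[ 393.11683321 -123.21803521  237.77580604] [ 438.20085915 -195.39137921   43.30905488]
```

Run:
```python
from pl import *
from cell import env
s=env.state();p,r=s["eef_pos"],s["tcp_rot"]
t=tool(2.38,140,-38,45);print(t)
print(";".join(rows(p,r[2],t,2.38,3)))
```

```text
[np.float64(431.25384760647677), np.float64(-217.99154169272654), 45]
-5.3 -5.8 -0.6 -0.091 0;-4.7 -6.3 -0.6 -0.091 0;-4.2 -6.7 -0.6 -0.091 0
```

Call:
send_rows(
  plan="-5 -6 -0.6 -0.09 0;-5 -6 -0.6 -0.09 0;-4 -7 -0.6 -0.09 0;0 0 0 0 0;-9 0 0 0 0;-9 0 0 0 0;-9 0 0 0 0;0 0 0 0 0",
)

```text
t: 9.45
eef_pos: [454.1, -238.0, 47.8]
tcp_rot: [3.137, 0.035, 2.381]
ft_force: [0.6, 0.4, -0.2]
opening: 0.002
```

```bash
python3 z.py z13
```

```text
[ 454.1 -238.    47.8] [3.137 0.035 2.381] F [ 0.59  0.36 -0.19] t 9.45 rad 109.7 tan -36.6
tcp scene [[281.4 214.9]] wrist [[254.  221.3]]
```

View pics/z13.png

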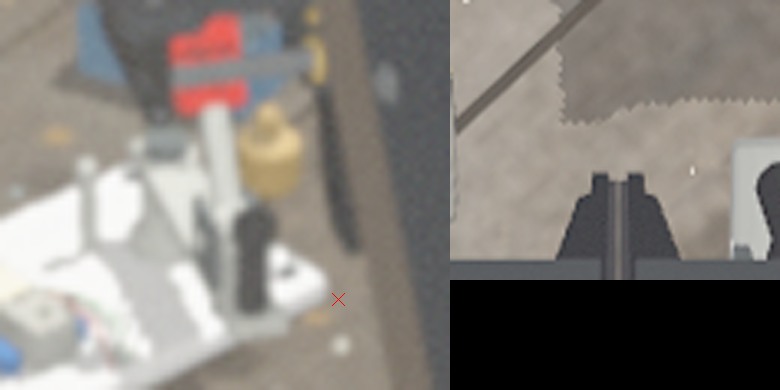

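Call:
send_rows(
  plan="4 4 2 0 0;0 4 1 0 0;0 4 0 0 0;0 4 0 0 0;0 0 0 0 0",
)

```text
t: 10.05
eef_pos: [461.2, -220.4, 44.0]
tcp_rot: [3.137, 0.032, 2.381]
ft_force: [-0.0, 0.6, 0.5]
opening: 0.005
```

```bash
python3 z.py z14
```

```text
[ 461.2 -220.4   44. ] [3.137 0.032 2.381] F [-0.03  0.57  0.52] t 10.05 rad 116.7 tan -19.0
tcp scene [[274.5 219.4]] wrist [[254.1 220.2]]
```

View pics/z14.png

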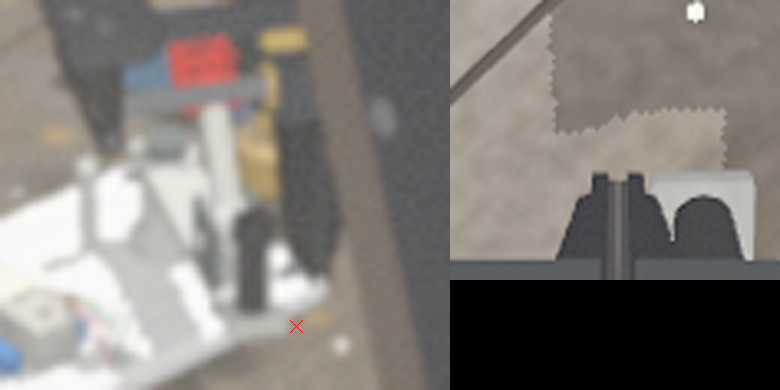

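Call:
send_rows(
  plan="0 4 0 0 0;0 4 0 0 0;0 4 0 0 0;0 0 0 0 0",
)

```text
t: 10.55
eef_pos: [469.3, -211.4, 44.0]
tcp_rot: [3.138, 0.031, 2.38]
ft_force: [-0.2, -0.1, 0.6]
opening: 0.004
```

```bash
python3 z.py z15
```

```text
[ 469.3 -211.4   44. ] [3.138 0.031 2.38 ] F [-0.17 -0.09  0.6 ] t 10.55 rad 117.0 tan -6.9
tcp scene [[269.  220.3]] wrist [[254.1 220.1]]
```

View pics/z15.png

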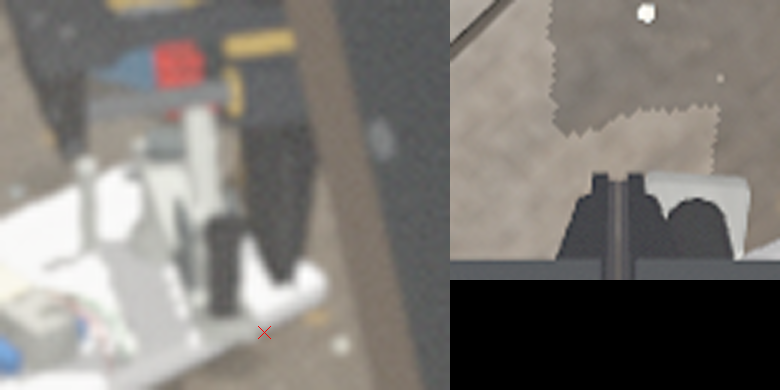

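Call:
send_rows(
  plan="0.4 9.3 0 0.08 0;0.4 9.3 0 0.08 0;0.4 9.3 0 0.08 0;0.4 9.3 0 0.08 0;0 0 0 0 0",
)

```text
t: 11.15
eef_pos: [497.2, -186.8, 44.1]
tcp_rot: [3.128, 0.028, 2.047]
ft_force: [-0.1, -0.4, 0.4]
opening: 0.006
```

```bash
python3 z.py z16
```

```text
[ 497.2 -186.8   44.1] [3.128 0.028 2.047] F [-0.09 -0.38  0.42] t 11.15 rad 117.3 tan -8.7
tcp scene [[251.7 222.1]] wrist [[255.3 220.7]]
```

View pics/z16.png

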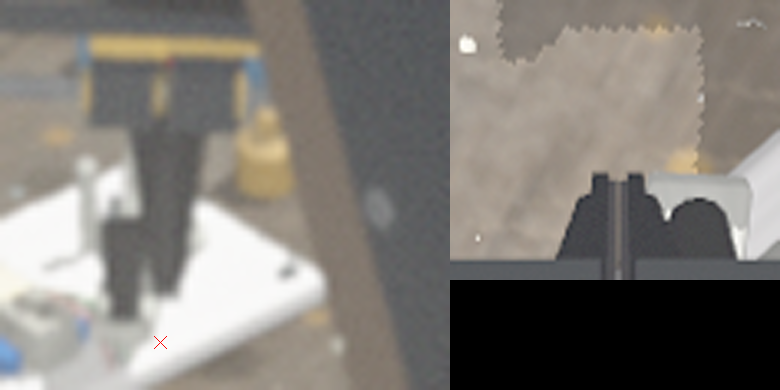

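Call:
send_rows(
  plan="0.2 9.4 0 0.08 0;0.2 9.4 0 0.08 0;0.2 9.4 0 0.08 0;0.2 9.4 0 0.08 0;0.2 9.4 0 0.08 0;0.2 9.4 0 0.08 0;0 0 0 0 0",
)

```text
t: 11.95
eef_pos: [546.5, -171.4, 44.3]
tcp_rot: [3.123, 0.016, 1.565]
ft_force: [0.3, -0.5, 1.1]
opening: 0.002
```

```bash
python3 z.py z17
```

```text
[ 546.5 -171.4   44.3] [3.123 0.016 1.565] F [ 0.3  -0.52  1.13] t 11.95 rad 115.7 tan -12.9
tcp scene [[228.1 218.8]] wrist [[256.7 220.9]]
```

View pics/z17.png

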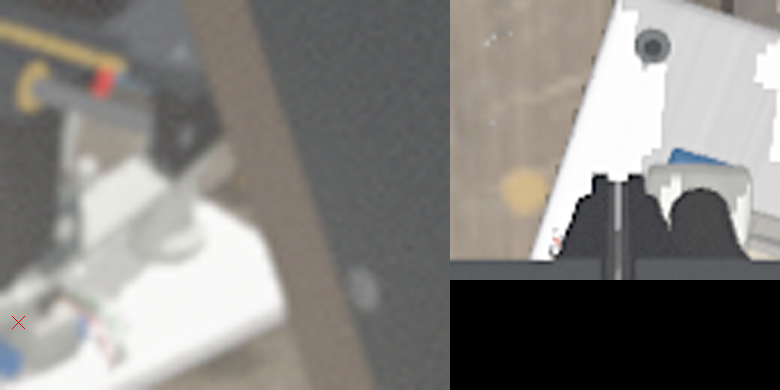

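Call:
send_rows(
  plan="0.3 9.4 0 0.08 0;0.3 9.4 0 0.08 0;0.3 9.4 0 0.08 0;0 0 0 0 0",
)

```text
t: 12.45
eef_pos: [570.9, -173.0, 44.4]
tcp_rot: [3.125, 0.011, 1.33]
ft_force: [-0.2, 0.2, 0.3]
opening: 0.004
```

```bash
python3 z.py z18
```

```text
[ 570.9 -173.    44.4] [3.125 0.011 1.33 ] F [-0.24  0.21  0.3 ] t 12.45 rad 113.7 tan -15.4
tcp scene [[219.2 215.1]] wrist [[257.2 220.7]]
```

Call:
send_rows(
  plan="0.2 4 0 0.03 0;0 0 0 0 0",
)

```text
t: 12.75
eef_pos: [573.1, -173.7, 44.4]
tcp_rot: [3.126, 0.01, 1.304]
ft_force: [-0.4, 0.2, 0.2]
opening: 0.004
```

```bash
python3 z.py z19
```

```text
[ 573.1 -173.7   44.4] [3.126 0.01  1.304] F [-0.38  0.2   0.17] t 12.75 rad 113.2 tan -16.0
tcp scene [[218.5 214.6]] wrist [[256.7 220.7]]
```

View pics/z19.png

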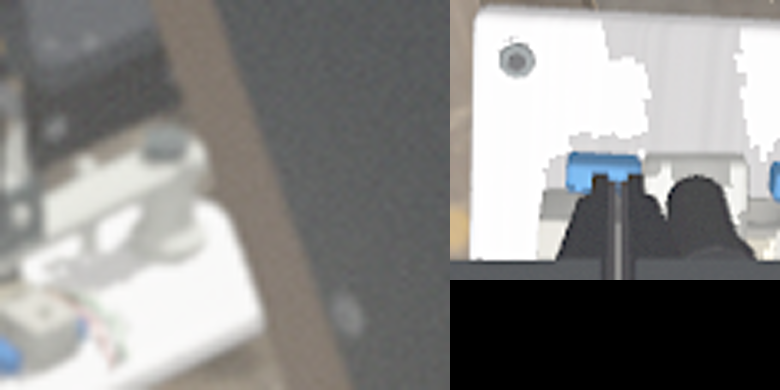

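Call:
send_rows(
  plan="0.4 4 0 0.04 0;0 0 0 0 0",
)

```text
t: 13.05
eef_pos: [576.5, -174.2, 44.5]
tcp_rot: [3.126, 0.009, 1.266]
ft_force: [-0.4, 0.2, 0.7]
opening: 0.003
```

Call:
send_rows(
  plan="0.2 3 0 0.01 0;0 0 0 0 0",
)

```text
t: 13.25
eef_pos: [579.2, -174.8, 44.5]
tcp_rot: [3.126, 0.009, 1.257]
ft_force: [-0.2, -0.0, -0.5]
opening: 0.006
```

Call:
send_rows(
  plan="0.2 3 0 0 0;0 0 0 0 0",
)

```text
t: 13.45
eef_pos: [579.8, -174.9, 44.1]
tcp_rot: [3.132, 0.009, 1.259]
ft_force: [-1.5, 0.5, 0.9]
opening: 0.006
```

```bash
python3 z.py z20
```

```text
[ 579.8 -174.9   44.1] [3.132 0.009 1.259] F [-1.46  0.45  0.9 ] t 13.45 rad 113.3 tan -14.5
tcp scene [[216.3 213.6]] wrist [[256.2 220.6]]
```

View pics/z20.png

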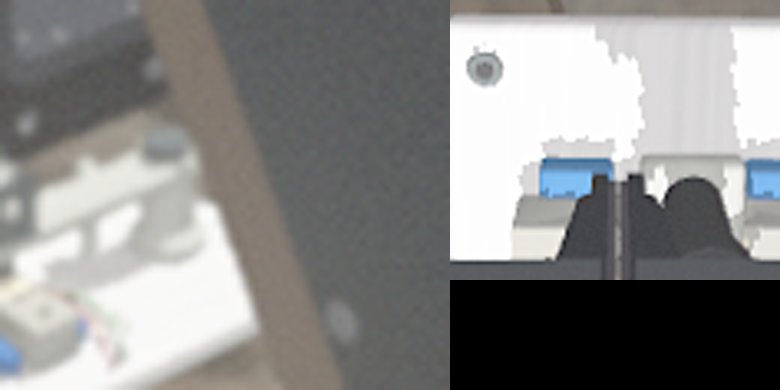

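Call:
send_rows(
  plan="0 4 0 0 0;0 3 0 0 0;0 0 0 0 0",
)

```text
t: 13.85
eef_pos: [579.0, -174.5, 44.1]
tcp_rot: [-3.133, 0.009, 1.26]
ft_force: [-0.3, 0.2, 0.3]
opening: 0.002
```

```bash
python3 z.py z21
```

```text
[ 579.  -174.5   44.1] [-3.133  0.009  1.26 ] F [-0.34  0.17  0.32] t 13.85 rad 113.4 tan -15.2
tcp scene [[216.5 213.8]] wrist [[256.  220.6]]
```

Call:
send_rows(
  plan="0 -10 0 0 0;0 -10 0 0 0;0 -5 -20 0 0;0 0 -35 0 0;0 0 -35 0 0;0 0 -25 0 0;0 0 0 0 0",
)

```text
t: 14.65
eef_pos: [553.8, -165.2, 162.0]
tcp_rot: [-3.138, 0.009, 1.26]
ft_force: [-0.2, -1.0, 0.3]
opening: 0.004
```

```bash
python3 z.py z22
python3 - <<'E'
from cell import eyes
import cv2
cv2.imwrite("pics/w22.png",cv2.resize(eyes.read_camera("wrist")["image"][:,:,::-1],None,fx=1.5,fy=1.5))
cv2.imwrite("pics/t22.png",cv2.resize(eyes.read_camera("top")["image"][110:290,170:360,::-1],None,fx=3.3,fy=3.3))
E
```

```text
[ 553.8 -165.2  162. ] [-3.138  0.009  1.26 ] F [-0.15 -0.99  0.32] t 14.65 rad 114.6 tan -42.0
tcp scene [[221.3 170.4]] wrist [[257.5 221.6]]
```

View pics/w22.png

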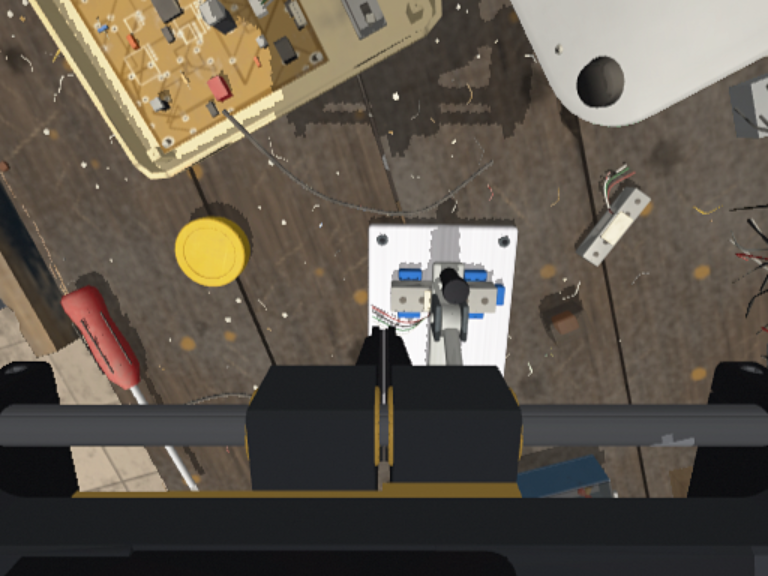

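View pics/t22.png

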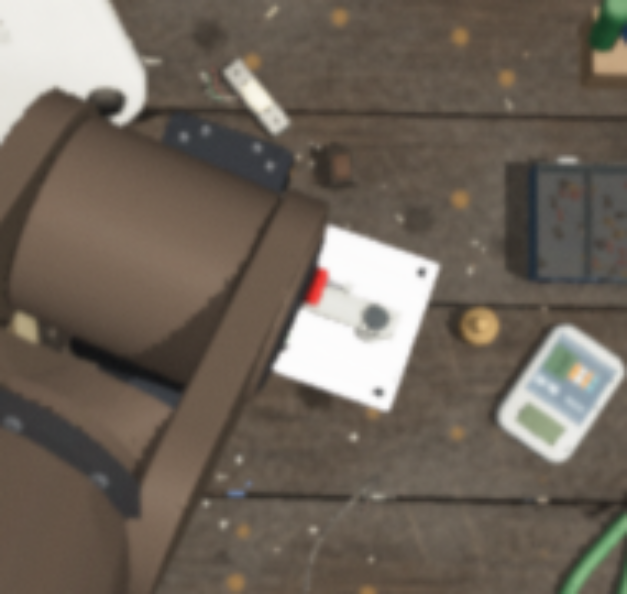

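Call:
send_rows(
  plan="-10 14 0 0.006 0;-15 14 0 0 0;-15 14 0 0 0;0 0 0 0 0",
)

```text
t: 15.25
eef_pos: [578.6, -215.8, 151.5]
tcp_rot: [-3.122, 0.007, 1.255]
ft_force: [-0.3, 0.8, -0.2]
opening: 0.005
```

```bash
python3 z.py z23
python3 - <<'E'
from cell import eyes
from h import *
w=eyes.read_camera("wrist")
q=np.array([585.3,-206.3,-1.8876])
k=cv2.resize(w["image"][:,:,::-1],None,fx=1.5,fy=1.5)
for P in [(strap(109,52,1.25)),(strap(109,89,1.25)),strap(118,52,1.25),(-52,58,12),(-52,-58,12),(0,-40,32),(0,40,32)]:
    u=proj(fx(P,q),w)[0]*1.5;cv2.circle(k,tuple(map(int,u)),4,(0,255,0),1)
cv2.imwrite("pics/w23.png",k)
E
```

```text
[ 578.6 -215.8  151.5] [-3.122  0.007  1.255] F [-0.32  0.85 -0.24] t 15.25 rad 73.9 tan -3.3
tcp scene [[225.7 162.1]] wrist [[257.9 221.8]]
```

View pics/w23.png

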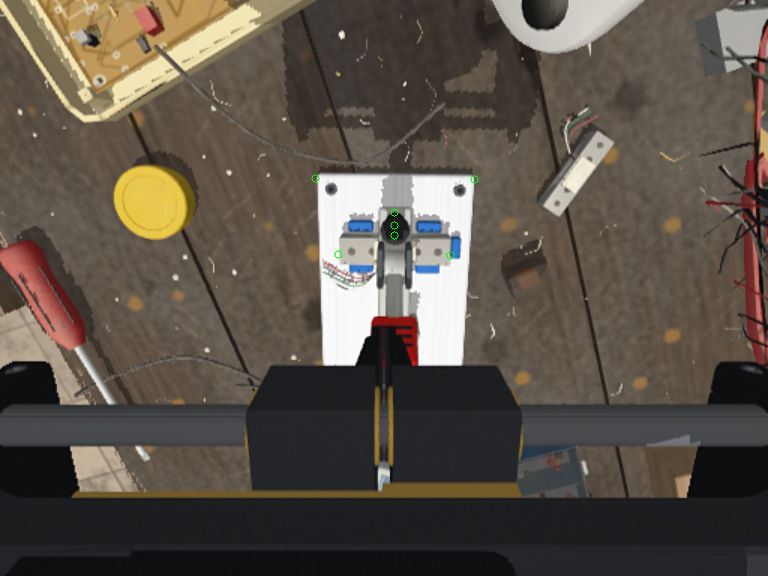

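View pics/z23.png

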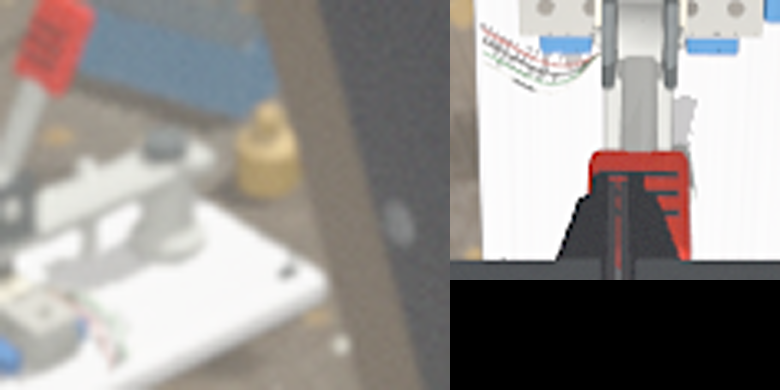

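Call:
send_rows(
  plan="2 5 0 0 0;0 0 15 0 0;0 0 15 0 0;0 0 0 0 0",
)

```text
t: 15.8
eef_pos: [582.9, -210.4, 121.6]
tcp_rot: [-3.122, 0.006, 1.259]
ft_force: [0.0, 0.3, 0.8]
opening: 0.008
```

```bash
python3 z.py z24
```

```text
[ 582.9 -210.4  121.6] [-3.122  0.006  1.259] F [0.04 0.29 0.84] t 15.8 rad 80.3 tan -0.6
tcp scene [[223.1 175.1]] wrist [[255.8 220. ]]
```

View pics/z24.png

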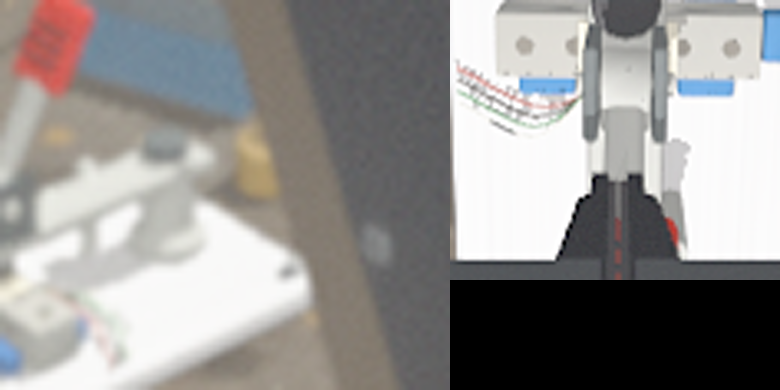

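Call:
send_rows(
  plan="-3 0 8 0 0;-2 0 7 0 0;0 0 0 0 0",
)

```text
t: 16.2
eef_pos: [582.4, -216.0, 109.0]
tcp_rot: [-3.127, 0.007, 1.259]
ft_force: [-0.3, -0.0, -0.0]
opening: 0.005
```

Call:
send_rows(
  plan="-4 0 3 0 0;-4 0 2 0 0;0 0 0 0 0",
)

```text
t: 16.5
eef_pos: [579.7, -224.6, 103.9]
tcp_rot: [-3.128, 0.007, 1.259]
ft_force: [0.9, -0.5, -0.4]
opening: 0.004
```

```bash
python3 z.py z25
```

```text
[ 579.7 -224.6  103.9] [-3.128  0.007  1.259] F [ 0.9  -0.48 -0.43] t 16.5 rad 65.9 tan 0.7
tcp scene [[228.3 179.9]] wrist [[256.5 220.8]]
```

View pics/z25.png

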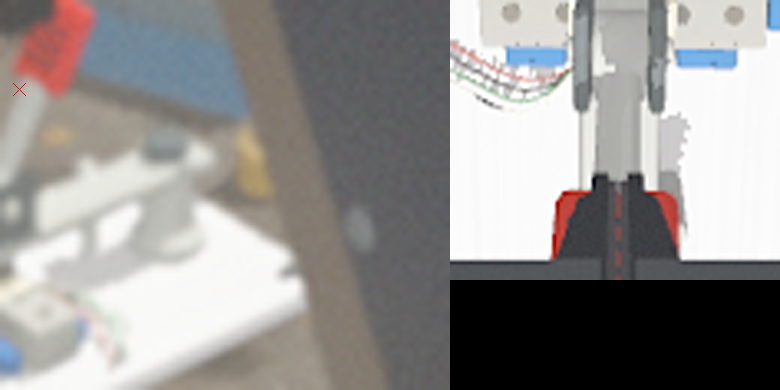

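```bash
sed -i 's/225:300/190:265/; s/\[225,165\]/[190,150]/; s/165:230/150:215/' z.py; python3 z.py z26
```

```text
[ 579.9 -224.2  104.1] [-3.128  0.007  1.259] F [ 0.05 -0.21 -0.41] t 16.6 rad 66.3 tan 0.8
tcp scene [[228.1 179.8]] wrist [[256.4 220.7]]
```

View pics/z26.png

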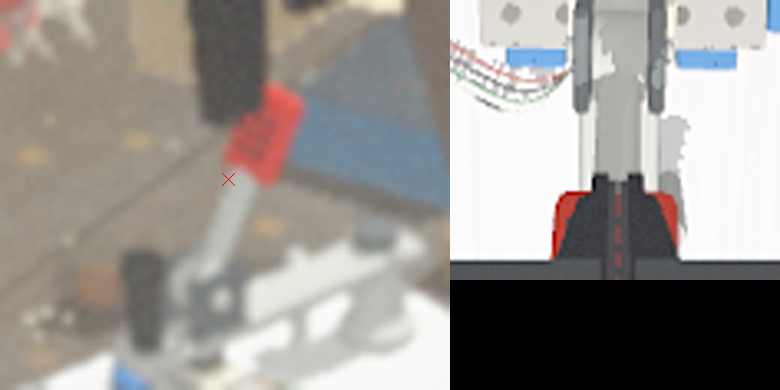

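Call:
send_rows(
  plan="-5.5 0 3 0 0;-5.5 0 3.3 0 0;-5.2 0 3.7 0 0;0 0 0 0 0",
)

```text
t: 17.1
eef_pos: [574.7, -240.1, 93.9]
tcp_rot: [-3.129, 0.007, 1.26]
ft_force: [0.9, 1.5, 0.8]
opening: 0.005
```

```bash
python3 z.py z27
```

```text
[ 574.7 -240.1   93.9] [-3.129  0.007  1.26 ] F [0.93 1.49 0.76] t 17.1 rad 49.6 tan 0.8
tcp scene [[234.3 181.4]] wrist [[256.4 220.7]]
```

View pics/z27.png

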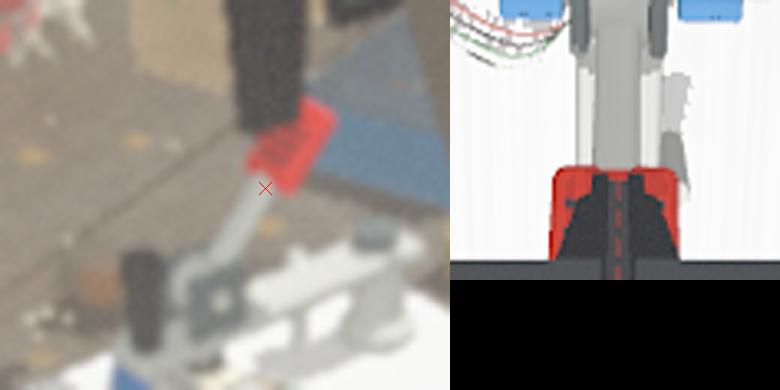

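Lever is following. Continuing along the arc.

Call:
send_rows(
  plan="-4.8 0 4.3 0 0;-4.5 0 4.7 0 0;-4 0 5 0 0;0 0 0 0 0",
)

```text
t: 17.6
eef_pos: [570.5, -253.2, 79.2]
tcp_rot: [-3.129, 0.006, 1.26]
ft_force: [0.3, -0.1, -0.0]
opening: 0.004
```

```bash
python3 z.py z28
```

```text
[ 570.5 -253.2   79.2] [-3.129  0.006  1.26 ] F [ 0.35 -0.07 -0.03] t 17.6 rad 35.8 tan 0.8
tcp scene [[239.3 185.1]] wrist [[256.4 220.6]]
```

View pics/z28.png

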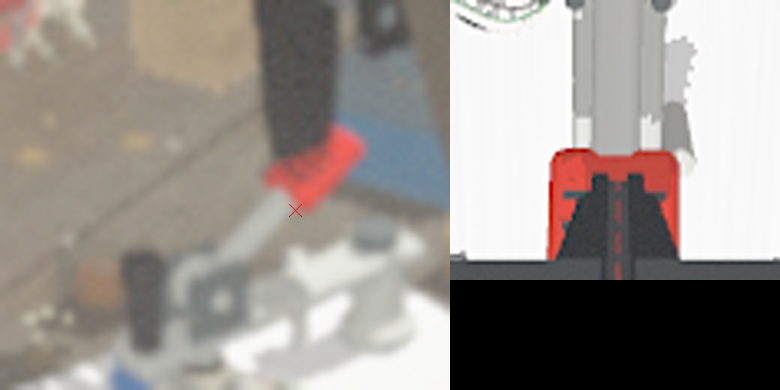

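Call:
send_rows(
  plan="-3 0 5.5 0 0;-2.5 0 5.8 0 0;-2 0 6 0 0;0 0 0 0 0",
)

```text
t: 18.1
eef_pos: [568.1, -261.5, 61.7]
tcp_rot: [-3.131, 0.008, 1.261]
ft_force: [-0.6, 0.1, 1.2]
opening: 0.008
```

```bash
python3 z.py z29
```

```text
[ 568.1 -261.5   61.7] [-3.131  0.008  1.261] F [-0.59  0.07  1.17] t 18.1 rad 27.2 tan 1.0
tcp scene [[242.3 190.5]] wrist [[256.5 220.6]]
```

View pics/z29.png

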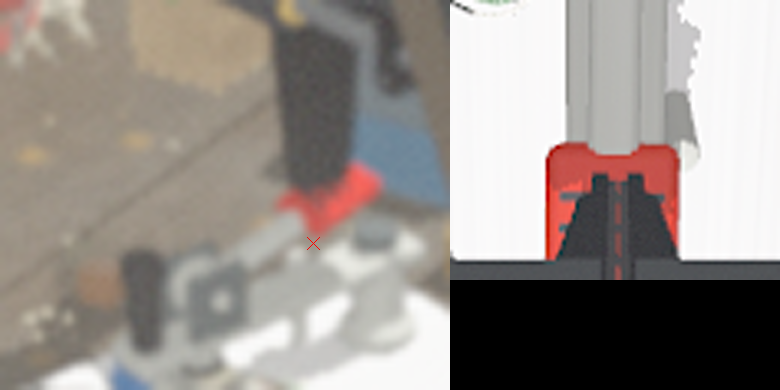

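Call:
send_rows(
  plan="-0.5 0 5 0 0;0 0 5 0 0;0 0 0 0 0",
)

```text
t: 18.5
eef_pos: [568.3, -262.0, 51.9]
tcp_rot: [-3.132, 0.008, 1.261]
ft_force: [0.2, 0.6, -1.0]
opening: 0.0
```

Call:
send_rows(
  plan="0 0 4 0 0;0 0 0 0 0",
)

```text
t: 18.7
eef_pos: [568.4, -262.0, 47.6]
tcp_rot: [-3.132, 0.008, 1.261]
ft_force: [0.2, 0.3, -0.0]
opening: 0.004
```

```bash
python3 z.py z30
```

```text
[ 568.4 -262.    47.6] [-3.132  0.008  1.261] F [ 0.21  0.33 -0.01] t 18.7 rad 26.8 tan 1.5
tcp scene [[242.4 195.7]] wrist [[256.5 220.6]]
```

View pics/z30.png

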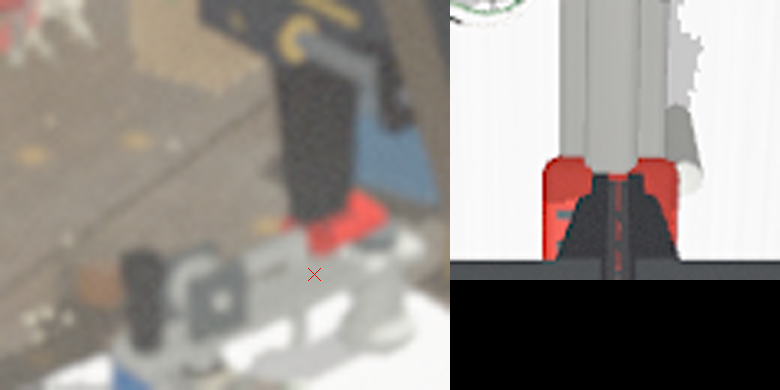

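Call:
send_rows(
  plan="0 0 3 0 0",
)

```text
t: 18.9
eef_pos: [568.4, -262.1, 45.1]
tcp_rot: [-3.133, 0.008, 1.261]
ft_force: [-0.9, -2.7, 3.0]
opening: 0.002
```

Call:
send_rows(
  plan="0 0 3 0 0",
)

```text
t: 19.0
eef_pos: [568.5, -262.3, 42.3]
tcp_rot: [-3.133, 0.009, 1.261]
ft_force: [-2.8, -0.4, 18.9]
opening: 0.004
```

Call:
send_rows(
  plan="0 0 3 0 0",
)

```text
t: 19.1
eef_pos: [568.8, -262.6, 41.5]
tcp_rot: [-3.135, 0.009, 1.261]
ft_force: [-11.4, 6.6, 47.0]
opening: 0.005
```

Call:
send_rows(
  plan="0 0 -0.5 0 0;0 0 0 0 0;0 0 0 0 0",
)

```text
t: 19.4
eef_pos: [568.7, -262.2, 43.3]
tcp_rot: [-3.135, 0.009, 1.261]
ft_force: [-1.1, -0.2, 0.3]
opening: 0.004
```

```bash
python3 z.py z31
```

```text
[ 568.7 -262.2   43.3] [-3.135  0.009  1.261] F [-1.1  -0.23  0.31] t 19.4 rad 26.7 tan 1.9
tcp scene [[242.4 197.2]] wrist [[256.5 220.7]]
```

View pics/z31.png

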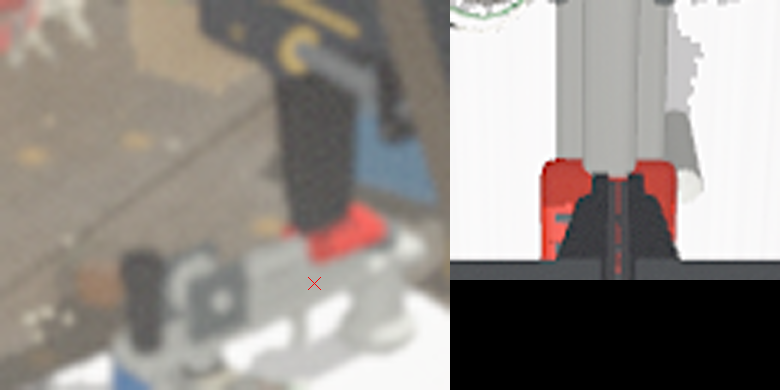

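Call:
send_rows(
  plan="0 0 -15 0 0;0 0 -30 0 0;0 0 -40 0 0;0 0 -40 0 0;0 -25 0 0 0;0 -40 0 0 0;0 -40 0 0 0;0 0 0 0 0",
)

```text
t: 20.3
eef_pos: [466.8, -227.8, 178.4]
tcp_rot: [-3.135, 0.009, 1.262]
ft_force: [0.3, -0.5, -0.1]
opening: 0.003
```

```bash
python3 z.py z32
python3 - <<'E'
from cell import eyes
from h import *
q=np.array([585.3,-206.3,-1.8876])
w=eyes.read_camera("wrist");s=eyes.read_camera("scene")
k=cv2.resize(w["image"][:,:,::-1],None,fx=1.5,fy=1.5)
cv2.imwrite("pics/w32.png",k)
k=cv2.resize(s["image"][140:240,170:300,::-1],None,fx=6,fy=6,interpolation=cv2.INTER_CUBIC)
# predicted lever (th=0, .08) face centre & ends; pin
for th,c in((0,(0,255,0)),(.1,(255,0,255))):
  for sdist in(47,64,81):
    P=strap(83-sdist*np.cos(th)+4*np.sin(th),66+sdist*np.sin(th)+4*np.cos(th),1.25)
    u=(proj(fx(P,q),s)[0]-[170,140])*6;cv2.circle(k,tuple(map(int,u)),3,c,1)
for z in(52,89):
    u=(proj(fx(strap(109,z,1.25),q),s)[0]-[170,140])*6;cv2.circle(k,tuple(map(int,u)),3,(0,255,255),1)
cv2.imwrite("pics/s32.png",k)
E
```

```text
[ 466.8 -227.8  178.4] [-3.135  0.009  1.262] F [ 0.33 -0.47 -0.15] t 20.3 rad 28.6 tan -105.7
tcp scene [[274.9 160.8]] wrist [[253.1 219.9]]
```

View pics/s32.png

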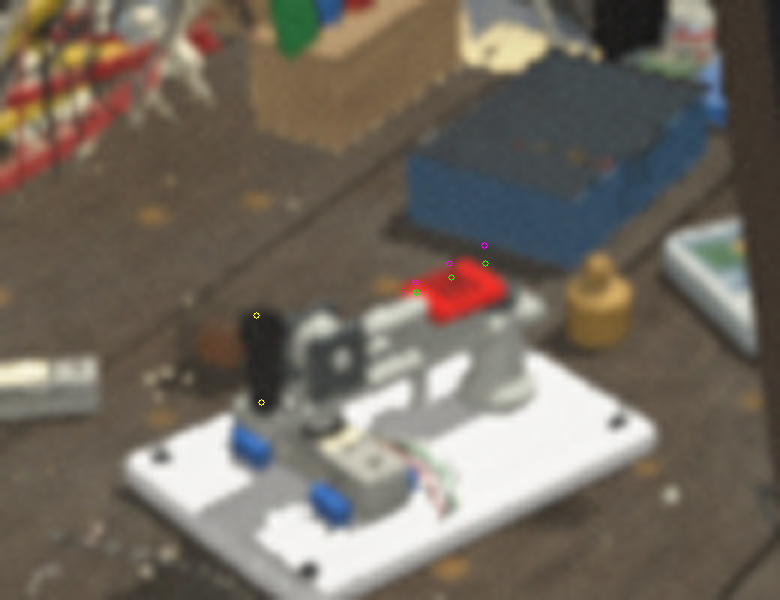

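View pics/w32.png

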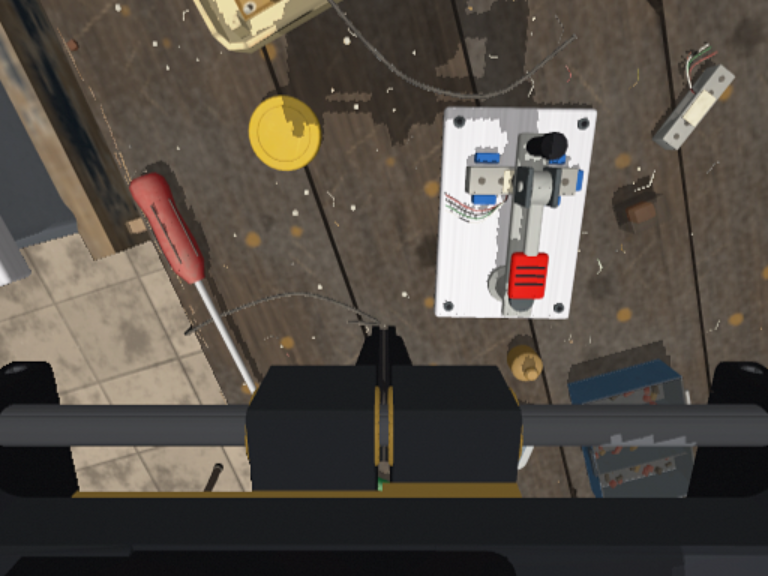

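Run:
```python
from cell import eyes,boxes_of,env,job_done
import numpy as np
s=eyes.read_camera("scene")
for t in("load_cell","tin_centre","brass_centre","relay_centre"): print(t,[(np.round(b["bbox"]).tolist(),round(b["confidence"],2)) for b in boxes_of(t,s)][:2])
print(np.abs(env.state()["qvel"]).max(),env.state()["ft_force"])
print(job_done())
```

```text
load_cell [([218.0, 212.0, 20.0, 20.0], 0.76), ([157.0, 200.0, 30.0, 10.0], 0.7)]
tin_centre [([252.0, 254.0, 28.0, 22.0], 0.85)]
brass_centre []
relay_centre [([196.0, 188.0, 15.0, 16.0], 0.7)]
0.00321689771996171 [ 0.0339417  -0.43767451  0.50340345]
the job is handed in; nothing more can be done
None
```

I swung the strap to its stop by its black pin, pushed the red lever fully down, backed the arm clear and handed the job in at about 20 s. The hand-in gives no verdict, so what follows is from my own checks.

**Last checks**
- **Strap:** further pushes at the stop no longer moved it. In the wrist picture the pin sat where the home position puts it.
- **Lever:** it met a hard stop and stayed down after I backed off. In both the scene and wrist pictures it lies level along the strap.
- **Load cell:** the larger one is still lying in its nest under the pad. I could not measure the pad force itself.
- **Bystanders:** the tin and the relay were found within about 3 pixels of where they were first seen. The network missed the brass weight in the last scene shot, but it is visible standing where it was. Nothing came near it.
- **Arm:** at hand-in it was clear of everything and still.

**What went wrong or disagreed**
- **Finger tips:** they really end about 20 mm behind the reported tool point. My first pass at the pin therefore went over its cap without touching it. I found this from the pictures, lowered the tool by about 20 mm and repeated the push.
- **Sideways offset:** before the strap moved, the scene camera and the reported tool position disagreed by about 6 mm sideways. I corrected for this by eye from the pictures.
- **Lever force:** the last lever step briefly read about 47 N upward at the wrist. That is well under the 120 N wrist limit and was on the finger tips, but it is above the 40 N limit for the arm and gripper body.

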